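# Set a stepped shaft up in V-blocks for a run-out check

### The job

Set the stepped shaft up for a run-out check on the grey inspection plate: stand the green wide-V block on the plate's left scribed cross and the yellow narrow-V block on its right one, both square with their Vs in line along the scribed line, then lay the shaft in the two Vs, thick end in the green block and thin end in the yellow one, so that it lies level with each journal centred on its block. Lay the marker flat on the plate just in front of the middle of the shaft and parallel to it, ready to mark the high spot, and do not touch the dial gauge.

Things in the scene. Friction and masses are not known exactly. Their poses are not given: they have to be found in the camera images.
- plate: fixed grey inspection plate, 220 (x) by 260 mm (y), bright top 30 mm above the bench. Origin: centre of its underside; x to the rear (gauge) edge, y to the left end, z up; turned at most 0.25 rad. A line is scribed along y at x = -15 mm; on it, on dark blue patches of 90 x 52 mm, are the left cross (y = +76 mm) and right cross (y = -76 mm). Low 17 mm handle bars at both ends.
- dial_gauge: fixed dial gauge on a blue magnetic base on the plate's rear half; same frame and origin as the plate. Its tip points to the front, drawn back to x = 36 mm, y = 0, z = 75 mm (the height of the seated shaft's axis). It all lies within x = 36 to 107 mm, |y| < 33 mm and below z = 103 mm. Not to be touched.
- wide_block: loose green V-block, 56 (x) by 30 (y) by 44 mm (z), 0.3 to 0.6 kg. Origin: centre of its underside. Its upward 90 degree V runs along y, 43 mm wide at the top, bottom 22 mm above the foot (solid below): a 32 mm journal lies in it with its axis 45 mm above the foot. Easy grip: low, across the 30 mm. Same either way round.
- narrow_block: loose yellow V-block, 56 (x) by 30 (y) by 44 mm (z), 0.35 to 0.65 kg. Origin: centre of its underside. Its upward V along y is smaller, 26 mm wide at the top, bottom 31 mm above the foot: a 20 mm journal lies in it with its axis 45 mm above the foot. Easy grip: low, across the 30 mm. Same either way round.
- shaft: loose shaft, 200 mm, 0.6 to 0.9 kg. Origin: mid-axis; y to the thick end. Thin journal 20 mm dia., y -100 to -52; dark body 28 mm, -52 to 42; collar 40 mm, 42 to 52; thick journal 32 mm, 52 to 100 (journal middles -76, +76). Two flats 22 mm apart (x = -11, 11), y 0 to 34, upright at the start: grip there, it balances at y = 17. Starts in the rest, axis 45 mm up, thick end left.
- shaft_rest: fixed wooden rest that holds the shaft at the start: base board 46 x 190 x 10 mm, two notched uprights 46 mm wide, 16 mm thick, 41 mm high at y = +76 and -76 mm, open between them. Origin: centre of its underside; y along the shaft to its thick end.
- marker: loose red and black paint marker lying flat, 125 x 15 x 15 mm, 20 g; does not roll. Origin: on its underside; x along its length, which reaches from x = -71 to +54 mm. Which end points where does not matter.
There are look-alikes about, which are no part of the job. Leave any red look-alike of the narrow_block alone. Several things look just like the wide_block: the one meant starts nearest to the robot's base.

How it is judged:
At the end, for the whole second after the job is handed in: Blocks flat on their crosses (10 mm, 0.12 rad; green left); shaft in both Vs, level to 0.035 rad, axis 45 mm over the plate (4 mm), journals centred on the blocks to 9 mm; marker flat on the plate 35 to 90 mm before the scribed line, within 45 mm of mid, parallel to 0.2 rad; all at rest (x of wide_block in the frame of plate between -0.025 and -0.005 m and y of wide_block in the frame of plate between 0.066 and 0.086 m and z of wide_block in the frame of plate between 0.026 and 0.034 m and angle between each of wide_block, narrow_block's own z axis and vertical below 0.06 rad and angle between the y axis of each of wide_block, narrow_block and the y axis of plate, either way round below 0.12 rad and y of wide_block in the frame of shaft between 0.067 and 0.085 m and x of narrow_block in the frame of plate between -0.025 and -0.005 m and y of narrow_block in the frame of plate between -0.086 and -0.066 m and z of narrow_block in the frame of plate between 0.026 and 0.034 m and y of narrow_block in the frame of shaft between -0.085 and -0.067 m and x of shaft in the frame of plate between -0.025 and -0.005 m and y of shaft in the frame of plate between -0.012 and 0.012 m and z of shaft in the frame of plate between 0.071 and 0.079 m and angle between shaft's own y axis and vertical between 1.5358 and 1.6058 rad and x of marker in the frame of plate between -0.105 and -0.05 m and y of marker in the frame of plate between -0.045 and 0.045 m and z of marker in the frame of plate between 0.026 and 0.034 m and angle between the x axis of marker and the y axis of shaft, either way round below 0.2 rad and linear speed of each of wide_block, narrow_block, shaft, marker below 0.01 m/s); the robot touches nothing.
It fails at once if the dial gauge is touched (more than 1 N) (contact force between dial_gauge and anything else above 1 N).
It also fails if it takes over 106 s, if anything falls off the work surface, if the arm or the gripper's body presses on something with over 40 N, if the wrist force passes 120 N, or if a joint passes its speed limit or range.

### The arm

A 6-joint arm with a two-finger parallel gripper is mounted at the origin on a cart in front of the work surface, level with it; the furniture and walls round the work are solid. World frame = base frame: x ahead of the robot, y to its left, z up, the work surface at z = 0. Lengths are in m, angles in rad, forces in N, time in s.
With the tool pointing down it reaches from about 0.375 to 0.975 m from the base axis. Payload 3.8 kg.
Tool frame: the origin (TCP) lies on the centre line of the jaws, within the pads' length; the fingertips stand 25 mm ahead of it and the grasp point (between the pads) lies 6 mm ahead of it; y points along the fingers, z is the direction in which the jaws open and shut, and the axes are right-handed (so a half turn about y gives the same grasp; the last joint's range is limited). The gripper opens to 85 mm and grips with 20 to 120 N. Pads are 22 mm wide; open, the fingers measure 114 mm over their backs; the gripper's body (76 mm by 85 mm) begins 54 mm behind the grasp point. The pads swing forward as they close: fully open they stand 13 mm farther back than shut.
Start: joints at [1.145, 0.264, 1.604, -0, 1.274, -0.037], TCP at [0.256, 0.625, 0.256] pointing down, gripper open.
Joint ranges: [-2.63, 2.63], [-0.94, 2.18], [0.31, 2.57], [-1.31, 4.45], [0, 2.66], [-2.55, 2.55]. Speed limits (rad/s): [2.57, 2.57, 3.14, 3.14, 3.14, 3.14].

### API

Orientations are given as a rotation vector (axis times angle).
In Python, from workcell import bot gives the robot as it stands.
- The arm moves only by the shell command python3 -m jog 'ROWS' [FORCE]. ROWS is JSON, a list of rows, each a list of 5 numbers: the shift along the world's x, y, z in mm, then the turn about the world's z in degrees, then the finger opening in mm, from 0 to 85.4. A call has exactly 10 rows; each row is the pose to reach, as a shift and turn from the pose commanded when the call began; what a row does not reach only later rows make up. A row lasts 1/8 s, in which the tool goes at most 62.5 mm and 10.7 degrees, less where a joint would pass 70% of its speed; a pose out of reach is approached as far as the arm can. A call with a gripper value outside its range is refused whole. The fingers move at their own pace and stop on an object; FORCE is the grip in N (left out, the last holds). Time passes only in rows, so rows that repeat a pose let the fingers close, or fill a call up. It gives the time, the measured TCP pose, the force and the opening at its end, in the units of the state.
- bot.read_state(): the state, without advancing time (a new reading comes with each control period).
- bot.read_camera(name): name is "scene" or "top" or "wrist"; returns a dict with "pixels" (480x640x3 uint8, red, green, blue), "fx", "fy", "cx", "cy" (pixels), "R" (3x3) and "t" (3): a world point X has camera coordinates R X + t. Camera axes: x right, y down, z forward; pixel columns grow to the right and rows downward; lengths in m; the calibration is good to about 2 mm. A picture is of the moment at which its call begins. There is no depth.
- bot.finish_job(): hands the job in, once; it reports no verdict.
The state is a dict: "time": time; "q": joint angles; "joint_vel": joint speeds; "joint_torque": joint torques, N m; "tool_pos": TCP position; "tcp_rot": TCP orientation; "wrist_force": force on the tool from outside, world axes, zero at the start; "torque": the same for the moment, N m; "width": opening from 0.0 (shut) to 1.0 (fully open).
Only numpy, scipy, OpenCV 4.12 (cv2) and the standard library are available. Lean on these libraries where they do the work, as an engineer would, in place of code of your own. Each camera call takes 0.05 s, during which the arm holds its last target.

## Working session

There is one attempt and no reset: what is moved stays moved. The work goes in short steps, Python scripts to look and compute and a shell command to move; the robot and the scene stay as the last step left them, time stands still between calls to the robot, and variables do not carry over. Pictures are saved under pics/ and viewed, and the job is handed in when it is done.

```bash
mkdir -p pics; ls
python3 - <<'E'
from workcell import bot
import cv2
s=bot.read_state(); print({k:(v if not hasattr(v,'tolist') else v.tolist()) for k,v in s.items()})
import numpy as np
for n in ["scene","top","wrist"]:
    c=bot.read_camera(n); cv2.imwrite(f"pics/{n}0.png",np.asarray(c["pixels"])[:,:,::-1])
    print(n,c["fx"],c["fy"],c["cx"],c["cy"],np.round(c["R"],4).tolist(),np.round(c["t"],4).tolist())
E
```

```text
pics
{'time': 0.0, 'q': [1.145048105601163, 0.2647545134922063, 1.6053887136118596, 4.881016933360661e-06, 1.2736579840919149, -0.03690445281976995], 'joint_vel': [-0.00010755771681365378, -0.000367387285520288, 0.000479538112649775, 0.0008455916171802507, -0.0003825826474195605, -0.0003814702799833885], 'joint_torque': [0.0006502424002974294, -51.51116967201233, -36.731085777282715, 0.00016632860933896154, 0.012979242601431906, -2.5634548137531965e-05], 'tool_pos': [0.2556318935476692, 0.6239992309634774, 0.2549530745139495], 'tcp_rot': [-1.5513396821965013, 0.30554355868492333, -0.3047366517612115], 'wrist_force': [-1.1072210530682105, 0.03514140235967269, -0.1815743007300142], 'torque': [-0.04875052569464662, 0.03038388002122616, 0.01513068714780309], 'width': 1.0061618211983268}
scene 474.2366881647115 474.2366881647115 317.756720290979 236.1645687819366 [[0.6674, -0.7446, 0.0161], [-0.5179, -0.4795, -0.7085], [0.5352, 0.4645, -0.7056]] [-0.3569, 0.2662, 1.2577]
top 613.9242078175624 613.9242078175624 309.55784153146476 240.99214435324123 [[0.0131, -0.9999, 0.0065], [-0.9836, -0.0141, -0.1798], [0.1798, -0.0041, -0.9837]] [-0.0626, 0.4985, 1.4285]
wrist 350.00091490067194 350.00091490067194 318.34901265403266 238.00694314896575 [[0.3797, 0.9251, -0.0025], [0.8938, -0.3662, 0.259], [0.2387, -0.1006, -0.9659]] [-0.6734, -0.0343, 0.3778]
```

View pics/scene0.png

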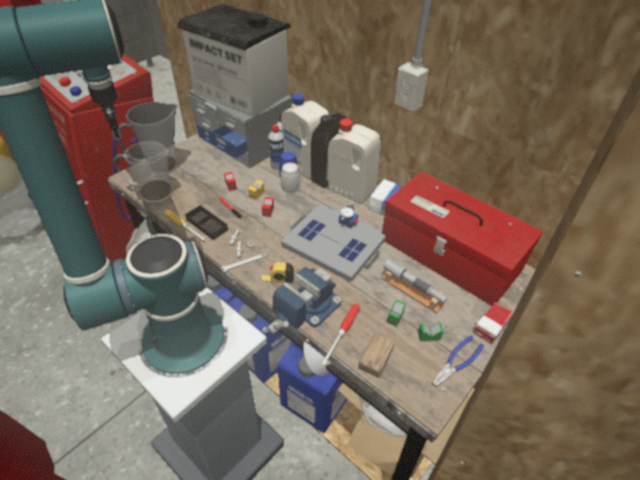

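View pics/top0.png

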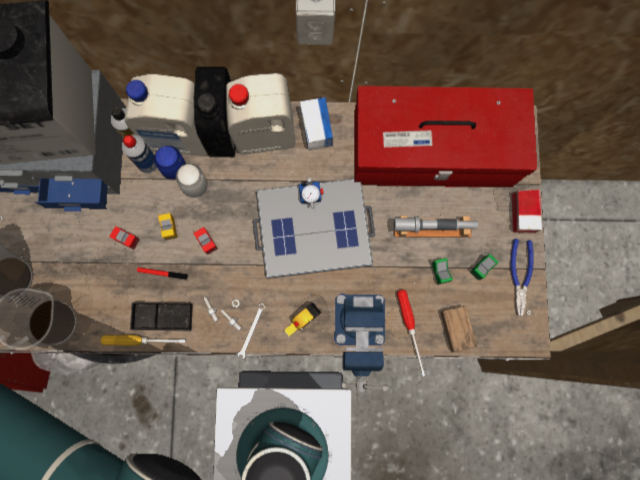

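View pics/wrist0.png

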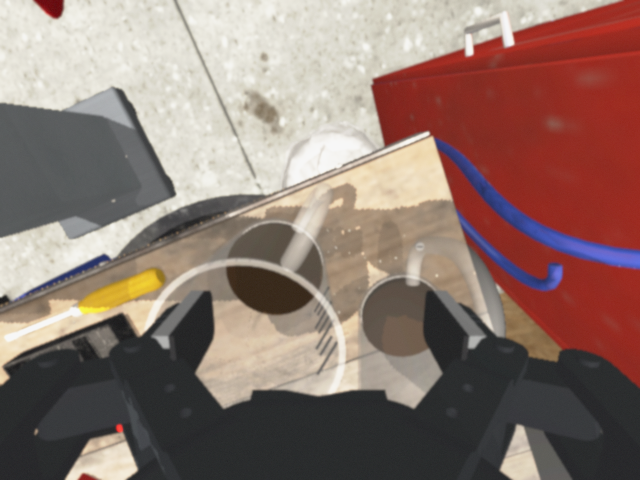

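```bash
cat > h.py <<'E'
from workcell import bot
import cv2, numpy as np
from scipy.spatial.transform import Rotation as Ro
def cam(n):
    c=bot.read_camera(n); c["pixels"]=np.ascontiguousarray(c["pixels"]); c["R"]=np.array(c["R"]);c["t"]=np.array(c["t"]); return c
def ray(c,uv,z):
    uv=np.atleast_2d(np.asarray(uv,float)); d=np.c_[(uv[:,0]-c["cx"])/c["fx"],(uv[:,1]-c["cy"])/c["fy"],np.ones(len(uv))]@c["R"]
    o=-c["R"].T@c["t"]; s=(z-o[2])/d[:,2]; return o+d*s[:,None]
def proj(c,X):
    p=np.atleast_2d(X)@c["R"].T+c["t"]; return np.c_[c["fx"]*p[:,0]/p[:,2]+c["cx"],c["fy"]*p[:,1]/p[:,2]+c["cy"]]
def save(c,name,crop=None,k=1):
    im=c["pixels"][:,:,::-1]
    if crop: im=im[crop[1]:crop[3],crop[0]:crop[2]]
    if k!=1: im=cv2.resize(im,None,fx=k,fy=k,interpolation=cv2.INTER_CUBIC)
    cv2.imwrite("pics/"+name+".png",im)
def blobs(c,lo,hi,amin=30):
    h=cv2.cvtColor(c["pixels"],cv2.COLOR_RGB2HSV); m=cv2.inRange(h,np.array(lo),np.array(hi))
    n,l,st,ce=cv2.connectedComponentsWithStats(m); out=[]
    for i in range(1,n):
        if st[i,4]>=amin:
            ct=max(cv2.findContours((l==i).astype(np.uint8),0,2)[0],key=len); out.append((st[i,4],ce[i].round(1),st[i,:4],ct))
    return out
def pose():
    s=bot.read_state(); R=Ro.from_rotvec(s["tcp_rot"]).as_matrix(); return s,np.array(s["tool_pos"]),R
E
python3 - <<'E'
from h import *
c=cam("top")
for nm,lo,hi in [("green",(45,80,40),(85,255,255)),("yellow",(20,120,80),(33,255,255)),("red",(0,150,80),(8,255,255)),("blue",(105,100,40),(130,255,160))]:
    for a,ce,bb,ct in blobs(c,lo,hi):
        r=cv2.minAreaRect(ct.reshape(-1,2).astype(np.float32)); print(nm,a,ce,bb,np.round(r[1],1),round(r[2]), ray(c,ce,0.04)[0].round(3))
save(c,"tcrop",(380,200,540,320),5); save(c,"pcrop",(240,170,400,290),5)
print(pose())
E
```

```text
green 184 [482.5 267.2] [471 254  27  25] [14.1 26.2] 45 [ 0.442 -0.471  0.04 ]
green 190 [440.3 271.4] [432 258  21  26] [24.1 16.2] 74 [ 0.431 -0.369  0.04 ]
yellow 256 [167.4 226. ] [158 213  19  26] [25.4 14.9] 80 [0.532 0.288 0.04 ]
yellow 335 [299.3 321.2] [285 308  29  28] [13.4 31.5] 50 [ 0.308 -0.034  0.04 ]
yellow 400 [120.9 339.7] [101 335  41  11] [10. 40.] 90 [0.26  0.382 0.04 ]
red 309 [238.3  94.1] [229  84  19  21] [20. 18.] 90 [0.874 0.129 0.04 ]
red 13841 [448.3 127.8] [357  85 180  88] [180.4  84.6] 1 [ 0.793 -0.399  0.04 ]
red 116 [128.9 140.6] [123 135  13  12] [12.   9.9] 45 [0.747 0.395 0.04 ]
red 386 [395.5 175.2] [357 172  79   7] [78.   5.7] 1 [ 0.668 -0.265  0.04 ]
red 403 [487.2 176.7] [448 174  79   9] [77.8  7.3] 2 [ 0.667 -0.491  0.04 ]
red 197 [525.4 199.2] [518 191  18  20] [19. 17.] 90 [ 0.612 -0.582  0.04 ]
red 84 [114.9 232.8] [110 227  15  15] [10.5 12.7] 31 [0.514 0.414 0.04 ]
red 85 [200.1 232.4] [194 227  15  14] [ 9.4 12.5] 63 [0.518 0.209 0.04 ]
red 116 [130.1 240.2] [122 233  15  15] [10.1 13. ] 31 [0.496 0.376 0.04 ]
red 108 [208.6 246.4] [
[... 2071 characters left out ...]
0.00116476, -0.00286576,  0.00245535,  0.00017842,
       -0.00147448]), 'joint_torque': array([ 4.92343006e-04, -5.15190089e+01, -3.67437243e+01, -1.06304271e-04,
        8.96290439e-03,  2.37249998e-05]), 'tool_pos': array([0.25571077, 0.62424444, 0.25544316]), 'tcp_rot': array([-1.55058234,  0.30532978, -0.30481482]), 'wrist_force': array([-0.25824456,  0.64966321,  0.01839792]), 'torque': array([-0.01346344,  0.05868782, -0.00778353]), 'width': 0.9987471555363313}, array([0.25571077, 0.62424444, 0.25544316]), array([[ 9.25364872e-01, -5.88111529e-04,  3.79077179e-01],
       [-3.79077632e-01, -1.29908179e-03,  9.25363962e-01],
       [-5.17649522e-05, -9.99998983e-01, -1.42506458e-03]]))
```

View pics/tcrop.png

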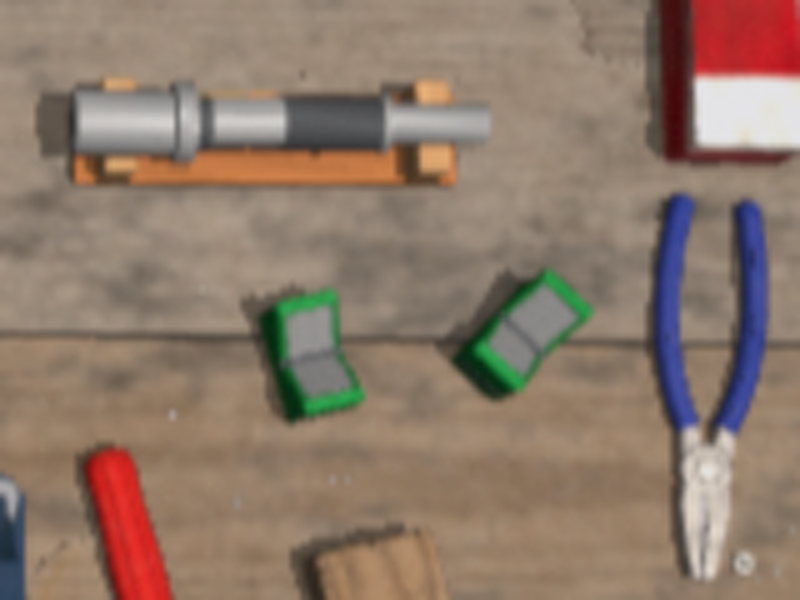

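View pics/pcrop.png

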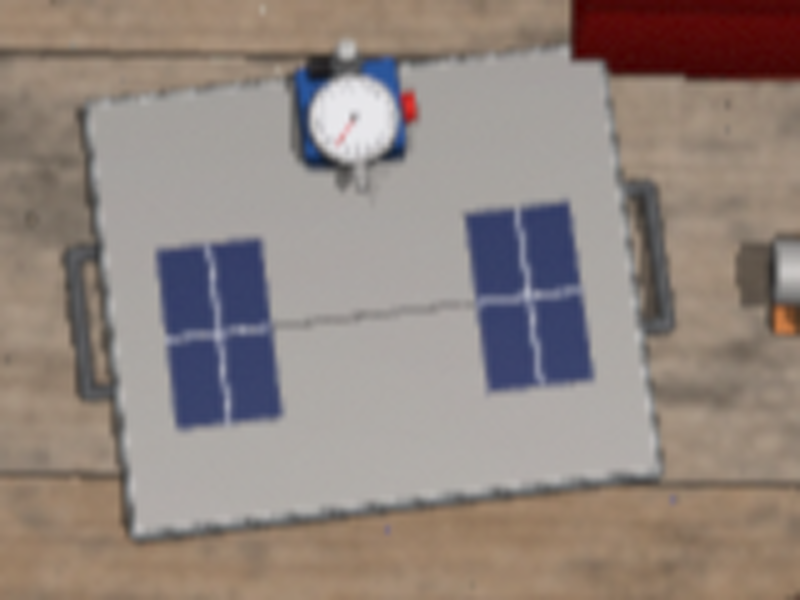

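Run:
```python
from h import *
c=cam("top")
q=np.array([[349.6,219.1],[338.6,220.4],[341.1,238.5],[352.1,237.4],[287.8,226.4],[276.8,227.8],[290,244.6],[278.9,246.1]])
def patches(c,lo=(105,100,40),hi=(130,255,200)):
    b=[x for x in blobs(c,lo,hi,80) if 100<x[0]<160 and 260<x[1][0]<360 and 205<x[1][1]<255]
    return np.array([x[1] for x in b])
P=ray(c,q,0.03)
R_=P[:4].mean(0);L_=P[4:].mean(0); print("L",L_.round(4),"R",R_.round(4),"dist",np.linalg.norm(L_-R_)); 
v=(L_-R_)/np.linalg.norm(L_-R_); print("plate y dir deg",np.degrees(np.arctan2(v[1],v[0])))
# marker
h=cv2.cvtColor(c["pixels"],cv2.COLOR_RGB2HSV); roi=h[258:286,125:200]
m=((roi[:,:,2]<70)|((roi[:,:,1]>150)&((roi[:,:,0]<10)|(roi[:,:,0]>170)))).astype(np.uint8)
n,l,st,ce=cv2.connectedComponentsWithStats(m); i=1+np.argmax(st[1:,4]); pts=np.argwhere(l==i)[:,::-1]+[125,258]
r=cv2.minAreaRect(pts.astype(np.float32)); bx=cv2.boxPoints(r); print("marker",r,len(pts))
w=ray(c,bx,0.012); print(w.round(3), w.mean(0))
save(c,"mcrop",(100,205,240,300),5)
def rectw(lo,hi,near,z):
    b=min(blobs(c,lo,hi,30),key=lambda x:np.hypot(*(x[1]-near))); 
    print(b[1],ray(c,b[1],z)[0].round(3))
```

```text
L [0.5131 0.0079 0.03  ] R [ 0.5335 -0.1426  0.03  ] dist 0.15191494817521023
plate y dir deg 97.73693869193801
marker ((161.8551788330078, 273.0379333496094), (50.62581253051758, 5.643004417419434), 7.943471908569336) 259
[[0.422 0.364 0.012]
 [0.436 0.363 0.012]
 [0.42  0.24  0.012]
 [0.407 0.241 0.012]] [0.4211876  0.30184382 0.012     ]
```

View pics/mcrop.png

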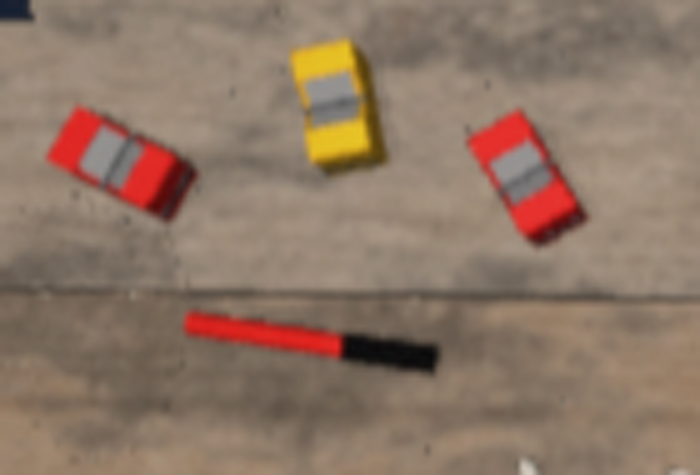

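```bash
python3 -m jog '[[20,-40,0,-10,60],[40,-80,0,-20,60],[60,-120,0,-30,60],[85,-165,0,-40,60],[105,-205,0,-50,60],[125,-245,-20,-60,60],[145,-285,-50,-70,60],[165,-322,-100,-75,60],[165,-322,-130,-75,60],[165,-322,-130,-75,60]]' 40
python3 - <<'E'
from h import *
s,p,R=pose(); print(s["time"],p,np.degrees(np.arctan2(R[1,2],R[0,2])),s["wrist_force"],s["width"])
c=cam("wrist"); save(c,"w1"); print(proj(c,p+np.array([0,0,-.006])),proj(c,[[p[0],p[1],.015]]))
E
```

```text
time: 1.5
tool_pos: [0.4188, 0.3005, 0.1234]
tcp_rot: [-1.153, 1.305, -1.304]
wrist_force: [0.4, 0.7, 0.4]
width: 0.706
1.5 [0.41879919 0.30054841 0.12336553] -7.3540761539738195 [0.40755862 0.70146272 0.42531672] 0.7058123632065758
[[315.66454861 317.30834245]] [[317.59899655 243.61463893]]
```

View pics/w1.png

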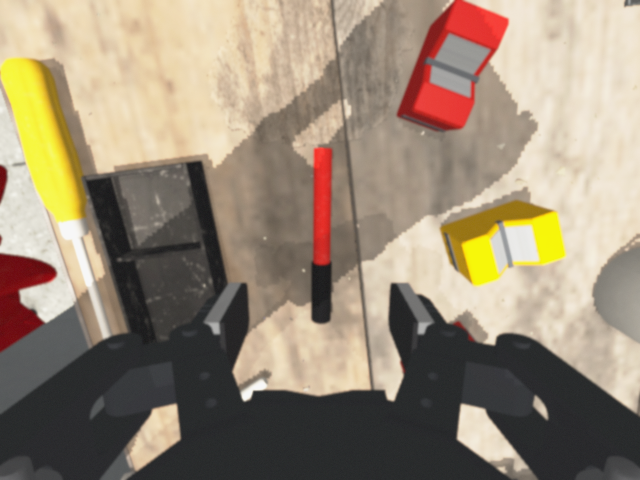

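```bash
python3 -m jog '[[3,0,-40,0,60],[3,0,-80,0,60],[3,0,-94,0,60],[3,0,-94,0,60],[3,0,-94,0,0],[3,0,-94,0,0],[3,0,-94,0,0],[3,0,-94,0,0],[3,0,-60,0,0],[3,0,0,0,0]]' 40
python3 - <<'E'
from h import *
s,p,R=pose(); print(s["time"],p,np.degrees(np.arctan2(R[1,2],R[0,2])),s["wrist_force"],s["width"])
c=cam("wrist"); save(c,"w2");
E
```

```text
time: 2.8
tool_pos: [0.4218, 0.3012, 0.1249]
tcp_rot: [-1.153, 1.304, -1.303]
wrist_force: [1.4, 1.6, -0.1]
width: 0.154
2.8 [0.42178605 0.30117922 0.1248912 ] -7.28371784814633 [ 1.42226667  1.60555291 -0.14789888] 0.15420717952390825
```

View pics/w2.png

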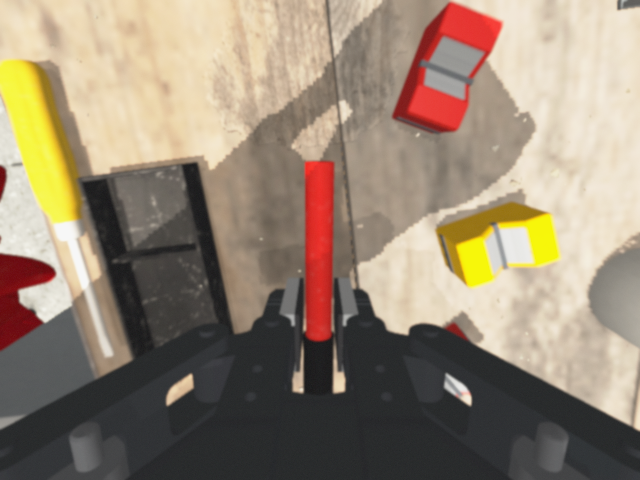

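```bash
python3 -m jog '[[5,-45,20,2,0],[10,-95,20,4,0],[18,-150,20,6,0],[25,-205,20,8,0],[32,-260,20,10,0],[38,-310,10,12,0],[42,-350,0,15,0],[42,-376,-20,15,0],[42,-376,-40,15,0],[42,-376,-50,15,0]]' 40
python3 - <<'E'
from h import *
s,p,R=pose(); print(s["time"],p,np.degrees(np.arctan2(R[1,2],R[0,2])),s["wrist_force"],s["width"])
c=cam("wrist"); save(c,"w3");
E
```

```text
time: 4.1
tool_pos: [0.4651, -0.0737, 0.0753]
tcp_rot: [-1.27, 1.111, -1.109]
wrist_force: [-0.5, -0.8, -0.5]
width: 0.151
4.1 [ 0.46510447 -0.07371622  0.07529486] 7.661064132360938 [-0.53791619 -0.78477885 -0.54837671] 0.15119851422571665
```

View pics/w3.png

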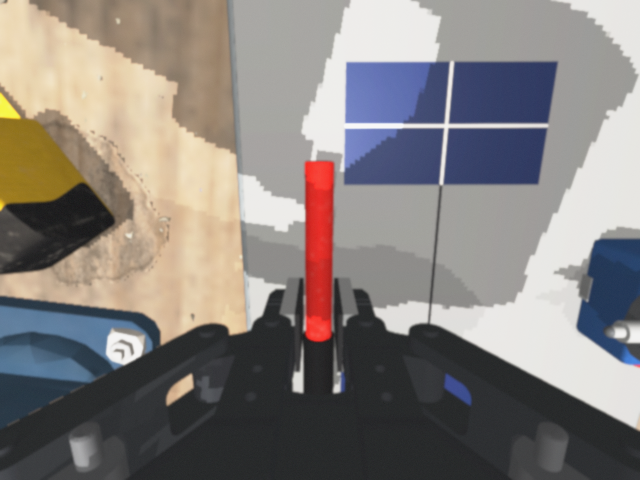

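```bash
python3 -m jog '[[0,0,-7,0,0],[0,0,-12,0,0],[0,0,-13,0,0],[0,0,-13,0,0],[0,0,-13,0,35],[0,0,-13,0,35],[0,0,-13,0,35],[0,0,20,0,35],[0,0,70,0,60],[5,40,100,0,60]]' 40
python3 - <<'E'
from h import *
s,p,R=pose(); print(s["time"],p,s["wrist_force"],s["width"])
c=cam("wrist"); save(c,"w4",None,.6)
c=cam("top"); save(c,"t2")
b=min(blobs(c,(18,100,60),(34,255,255),60),key=lambda x:np.hypot(*(x[1]-[167,226])))
r=cv2.minAreaRect(b[3].reshape(-1,2).astype(np.float32)); print(b[0],b[1],r, ray(c,cv2.boxPoints(r),.044).round(3),ray(c,r[0],.044))
E
```

```text
time: 5.4
tool_pos: [0.4722, -0.0347, 0.179]
tcp_rot: [-1.267, 1.109, -1.115]
wrist_force: [0.6, 0.8, 0.4]
width: 0.703
5.4 [ 0.47216587 -0.03468113  0.1790246 ] [0.59535975 0.82327955 0.41707063] 0.7028173218015745
307 [167.6 226.2] ((167.1000213623047, 225.6999969482422), (26.476118087768555, 15.787384986877441), 79.3803482055664) [[0.56  0.314 0.044]
 [0.568 0.277 0.044]
 [0.504 0.262 0.044]
 [0.497 0.299 0.044]] [[0.53213107 0.28805927 0.044     ]]
```

View pics/w4.png

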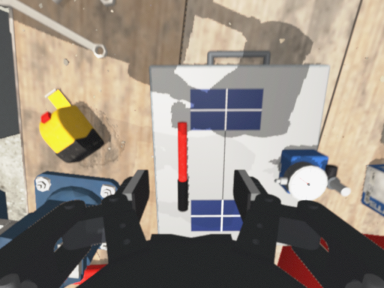

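```bash
python3 -m jog '[[7,40,0,-10,80],[14,80,0,-20,80],[21,120,0,-30,80],[28,160,0,-40,80],[35,200,0,-50,80],[42,240,0,-60,80],[50,280,0,-70,80],[60,323,0,-80,80],[60,323,-15,-84,80],[60,323,-30,-84,80]]' 40
python3 - <<'E'
from h import *
s,p,R=pose(); print(s["time"],p,np.degrees(np.arctan2(R[1,2],R[0,2])),s["wrist_force"],s["width"])
c=cam("wrist"); save(c,"w5"); print(proj(c,[[p[0],p[1],.044],[p[0],p[1],0.02]]))
for b in blobs(c,(18,100,40),(34,255,255),800):
    r=cv2.minAreaRect(b[3].reshape(-1,2).astype(np.float32)); print(b[0],b[1],r)
E
```

```text
time: 6.75
tool_pos: [0.5305, 0.2894, 0.1445]
tcp_rot: [-0.255, 2.093, -2.095]
wrist_force: [0.5, 0.6, 0.2]
width: 0.939
6.75 [0.53046885 0.28944293 0.14454235] -76.16544305364289 [0.53165103 0.59828887 0.18028925] 0.9387701410803657
[[316.81617565 249.42672089]
 [316.91780182 239.62660395]]
1625 [317.4 210.8] ((317.5, 214.5), (45.0, 47.0), 90.0)
1275 [317.  268.2] ((317.0, 262.0), (42.0, 46.0), 90.0)
```

View pics/w5.png

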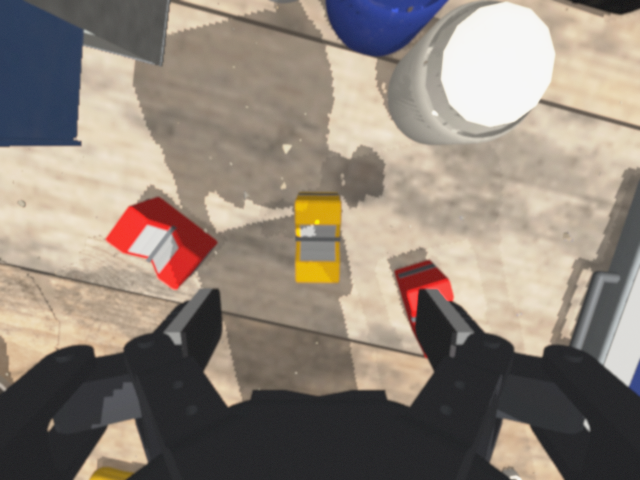

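Run:
```python
from h import *
s,p,R=pose(); j=R[:,2]; a=np.array([-j[1],j[0],0])
c=cam("wrist"); save(c,"w6",(260,170,380,300),5)
for uv,z in [((317,283),.044),((317,206),.044),((317,193),.044),((317,193),0),((317,239),.031),((317,225),.044),((317,261),.044),((296,283),.044),((340,283),.044)]:
    d=ray(c,uv,z)[0]-p; print(uv,z,"jaw",(d@j*1e3).round(1),"along",(d@a*1e3).round(1))
```

```text
(317, 283) 0.044 jaw 0.0 along -22.7
(317, 206) 0.044 jaw 0.1 along 28.6
(317, 193) 0.044 jaw 0.1 along 36.7
(317, 193) 0 jaw -0.1 along 30.5
(317, 239) 0.031 jaw 0.0 along 3.8
(317, 225) 0.044 jaw 0.1 along 16.5
(317, 261) 0.044 jaw 0.0 along -7.4
(296, 283) 0.044 jaw -13.8 along -22.7
(340, 283) 0.044 jaw 15.2 along -22.7
```

View pics/w6.png

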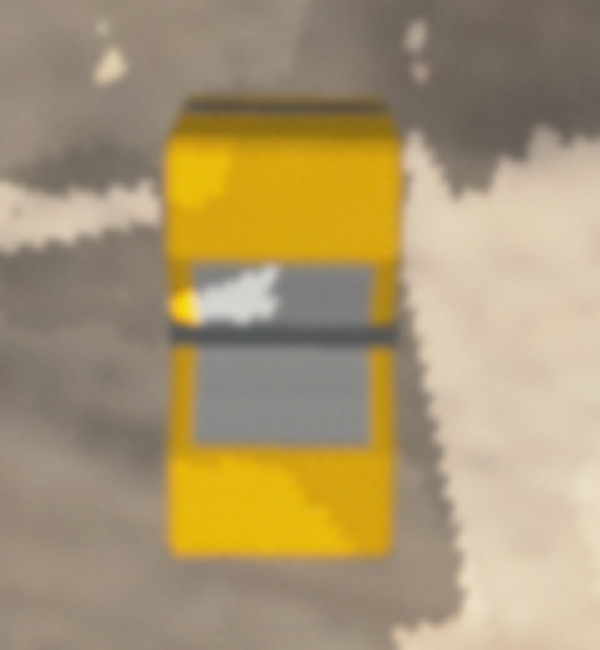

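```bash
python3 -m jog '[[5,1,-40,0,50],[5,1,-80,0,50],[5,1,-105,0,50],[5,1,-114,0,50],[5,1,-114,0,50],[5,1,-114,0,0],[5,1,-114,0,0],[5,1,-114,0,0],[5,1,-114,0,0],[5,1,-100,0,0]]' 80
python3 - <<'E'
from h import *
s,p,R=pose(); print(s["time"],p,np.degrees(np.arctan2(R[1,2],R[0,2])),s["wrist_force"],s["width"])
c=cam("wrist"); save(c,"w7",None,.7)
E
```

```text
time: 8.1
tool_pos: [0.5344, 0.2899, 0.0453]
tcp_rot: [-0.256, 2.094, -2.097]
wrist_force: [-1.2, 0.1, -3.9]
width: 0.34
8.1 [0.53441161 0.28986876 0.04534791] -76.26812241534844 [-1.1616972   0.13942054 -3.89533097] 0.33969846175722185
```

View pics/w7.png

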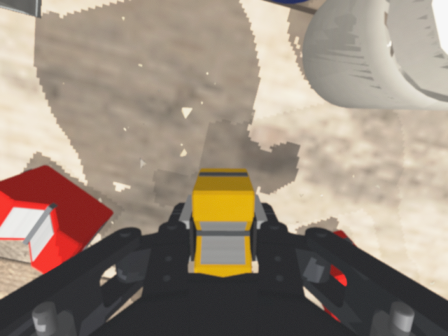

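```bash
python3 -m jog '[[0,0,50,0,0],[0,-30,105,0,0],[0,-85,130,-2,0],[0,-145,130,-4,0],[0,-205,130,-6,0],[-1,-265,130,-6,0],[-1,-325,130,-6,0],[-1,-380,130,-6,0],[-1,-425,130,-6,0],[-1,-432,90,-6,0]]' 80
python3 -m jog '[[0,0,-15,0,0],[0,0,-30,0,0],[0,0,-30,0,0],[0,0,-30,0,0],[0,0,-30,0,0],[0,0,-30,0,0],[0,0,-30,0,0],[0,0,-30,0,0],[0,0,-30,0,0],[0,0,-30,0,0]]' 80
python3 - <<'E'
from h import *
s,p,R=pose(); print(s["time"],p,np.degrees(np.arctan2(R[1,2],R[0,2])),s["wrist_force"],s["width"])
c=cam("wrist"); save(c,"w8"); c=cam("top"); save(c,"t3",(240,170,400,290),5)
E
```

```text
time: 9.4
tool_pos: [0.538, -0.1455, 0.1398]
tcp_rot: [-0.132, 2.145, -2.154]
wrist_force: [0.2, 0.7, -5.0]
width: 0.339
time: 10.65
tool_pos: [0.5348, -0.1414, 0.1062]
tcp_rot: [-0.145, 2.152, -2.152]
wrist_force: [-0.3, -0.4, -4.3]
width: 0.333
10.65 [ 0.53480025 -0.14140939  0.10619767] -82.28258006422129 [-0.33071027 -0.40442021 -4.30060083] 0.33279888783308287
```

View pics/w8.png

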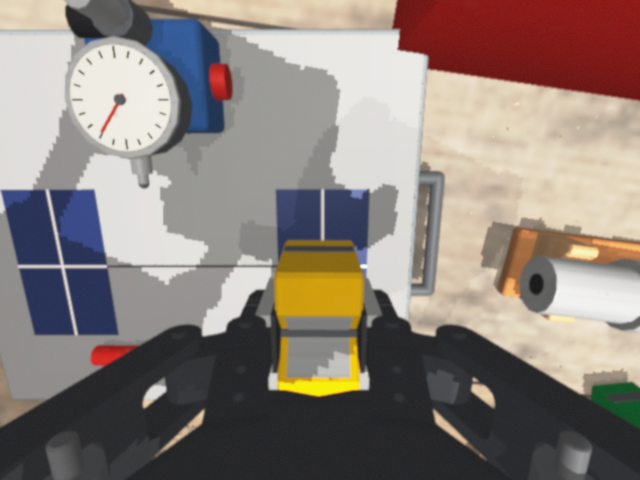

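View pics/t3.png

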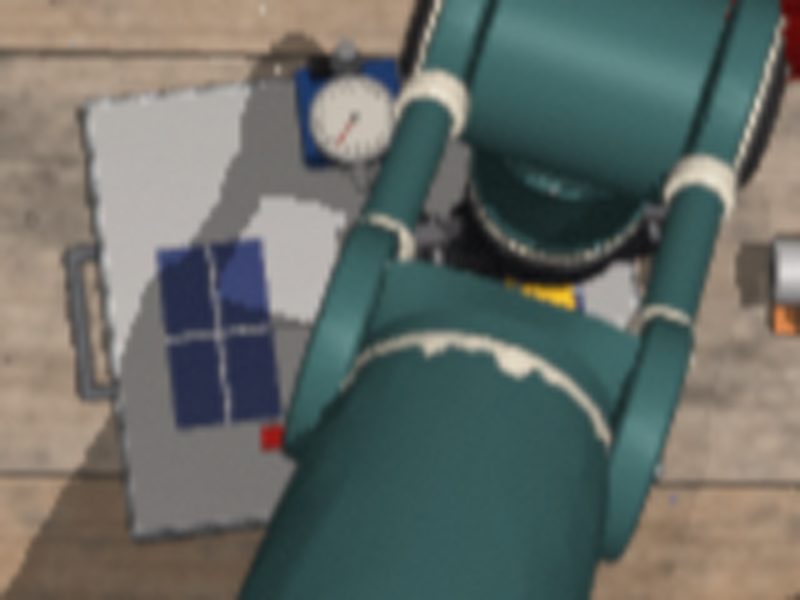

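Run:
```python
from h import *
c=cam("wrist"); s,p,R=pose()
P=ray(c,[[62.5,266.5],[322.5,190],[322.5,238],[107,266],[272,266]],.03); print(P.round(4), p)
j=np.array([np.cos(np.radians(97.74)),np.sin(np.radians(97.74))]);a=np.array([j[1],-j[0]]) # a = plate x
for q in P: d=q[:2]-p[:2]; print("plate dx %.1f dy %.1f"%(d@a*1e3,d@j*1e3))
```

```text
[[ 0.5122  0.0056  0.03  ]
 [ 0.5768 -0.1389  0.03  ]
 [ 0.5496 -0.1426  0.03  ]
 [ 0.516  -0.0202  0.03  ]
 [ 0.5289 -0.1157  0.03  ]] [ 0.53485292 -0.14141589  0.10624858]
plate dx -2.6 dy 148.7
plate dx 41.9 dy -3.1
plate dx 14.5 dy -3.2
plate dx -2.3 dy 122.7
plate dx -2.4 dy 26.3
```

```bash
python3 -m jog '[[-3,-2,-20,0,0],[-3,-2,-36,0,0],[-3,-2,-42,0,0],[-3,-2,-44,0,0],[-3,-2,-45,0,0],[-3,-2,-45,0,0],[-3,-2,-45,0,40],[-3,-2,-45,0,45],[-3,-2,-45,0,45],[-3,-2,-30,0,45]]' 80
python3 -m jog '[[0,0,30,0,45],[0,0,80,0,60],[0,0,90,0,60],[0,0,90,0,60],[0,0,90,0,60],[0,0,90,0,60],[0,0,90,0,60],[0,0,90,0,60],[0,0,90,0,60],[0,0,90,0,60]]' 80
python3 - <<'E'
from h import *
s,p,R=pose(); print(s["time"],p,np.degrees(np.arctan2(R[1,2],R[0,2])),s["wrist_force"],s["width"])
c=cam("wrist"); save(c,"w9")
E
```

```text
time: 12.05
tool_pos: [0.5307, -0.143, 0.0754]
tcp_rot: [-0.149, 2.154, -2.152]
wrist_force: [0.9, 0.4, 0.0]
width: 0.526
time: 13.3
tool_pos: [0.5319, -0.1434, 0.1663]
tcp_rot: [-0.145, 2.152, -2.152]
wrist_force: [0.7, 0.5, 0.0]
width: 0.7
13.3 [ 0.53193339 -0.14340061  0.16630796] -82.27797726231026 [0.74743833 0.48755769 0.04641317] 0.7004875328180704
```

View pics/w9.png

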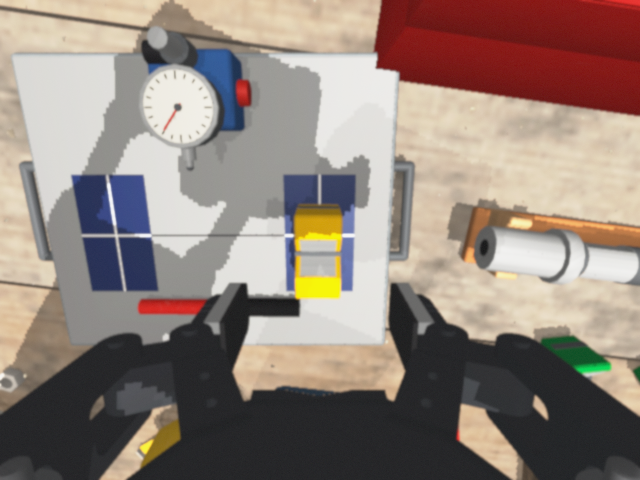

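Run:
```python
from h import *
c=cam("wrist"); s,p,R=pose(); save(c,"w9c",(60,165,380,305),2.5)
save(c,"w9d",(270,165,370,305),6)
```

```text
(no output)
```

View pics/w9d.png

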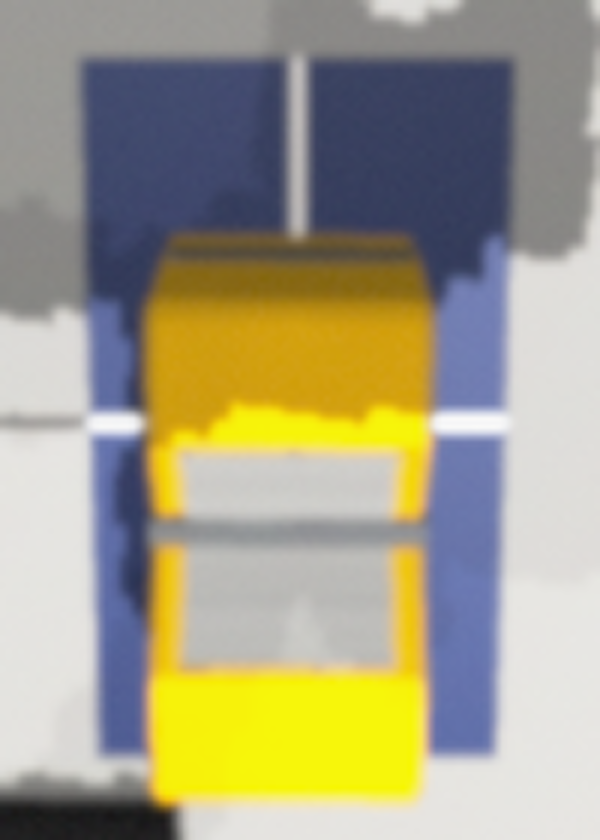

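View pics/w9c.png

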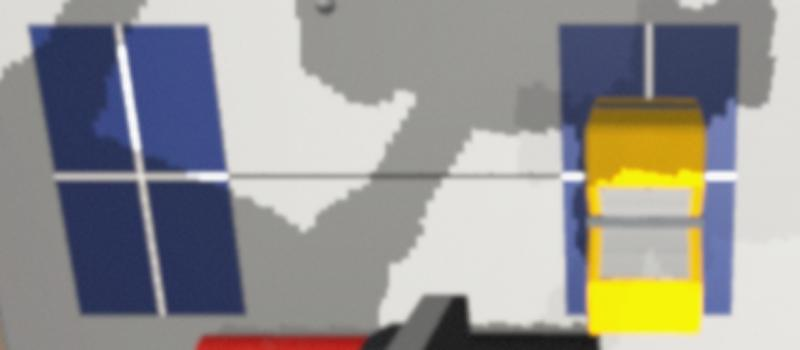

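```bash
cat >> h.py <<'E'
th=np.radians(97.74); YD=np.array([np.cos(th),np.sin(th)]); XD=np.array([YD[1],-YD[0]])
E
python3 - <<'E'
from h import *
c=cam("wrist"); s,p,R=pose(); save(c,"w9c",(60,165,380,305),2.5)
cr=ray(c,[[319.4,235.3],[116,235.3]],.03); print(cr.round(4))
def rel(uv,z):
    d=ray(c,uv,z)[0]-cr[0]; return (d[:2]@XD*1e3).round(1),(d[:2]@YD*1e3).round(1)
for n,uv,z in [("nearL",(295,298.3),.074),("nearR",(340.3,298.3),.074),("farL",(294.5,215),.074),("farR",(342.5,215),.074),("bfarL",(298.7,204.2),.03),("bfarR",(338.7,204.2),.03),("Vbot",(318.5,253.7),.059),("Rdir",(319.4,190),.03),("L",(116,235.3),.03)]: print(n,rel(uv,z))
E
```

```text
[[ 0.5326 -0.1449  0.03  ]
 [ 0.5123  0.0058  0.03  ]]
nearL (np.float64(-30.8), np.float64(16.0))
nearR (np.float64(-30.9), np.float64(-13.4))
farL (np.float64(24.2), np.float64(15.3))
farR (np.float64(24.2), np.float64(-13.9))
bfarL (np.float64(23.5), np.float64(15.1))
bfarR (np.float64(23.5), np.float64(-14.1))
Vbot (np.float64(-5.2), np.float64(0.7))
Rdir (np.float64(33.8), np.float64(-0.0))
L (np.float64(0.2), np.float64(152.1))
```

Candidates for the wide block in the top picture are the green blocks at (442,270) and (485,266). The first is 0.57 m from the base and the second 0.65 m, so the first is the one meant. The enlarged crop tcrop.png shows it upright with the V along its short side. The yellow block stands on the right cross, about 4 mm low in x, which is within tolerance.

```bash
python3 -m jog '[[-20,-45,0,1,60],[-40,-90,0,2,60],[-60,-135,0,3,60],[-80,-180,0,4,60],[-100,-225,0,5,60],[-101,-226,-10,5,60],[-101,-226,-20,5,60],[-101,-226,-20,5,60],[-101,-226,-20,5,60],[-101,-226,-20,5,60]]' 80
python3 - <<'E'
from h import *
s,p,R=pose(); print(s["time"],p,np.degrees(np.arctan2(R[1,2],R[0,2])),s["wrist_force"],s["width"])
c=cam("wrist"); save(c,"w10"); print(proj(c,[[p[0],p[1],.044],[p[0],p[1],0.0]]))
save(c,"w10c",(250,170,400,310),5)
E
```

```text
time: 14.7
tool_pos: [0.4316, -0.3689, 0.1467]
tcp_rot: [-0.235, 2.103, -2.104]
wrist_force: [0.3, 0.8, 0.8]
width: 0.706
14.7 [ 0.4315617  -0.36885739  0.14667087] -77.19980655974295 [0.25367046 0.7556073  0.83637829] 0.705769898927641
[[316.91473964 248.81355092]
 [317.0832002  232.46916602]]
```

View pics/w10.png

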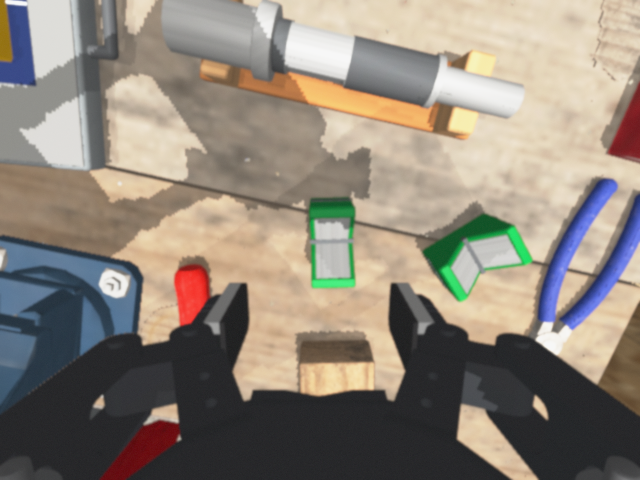

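View pics/w10c.png

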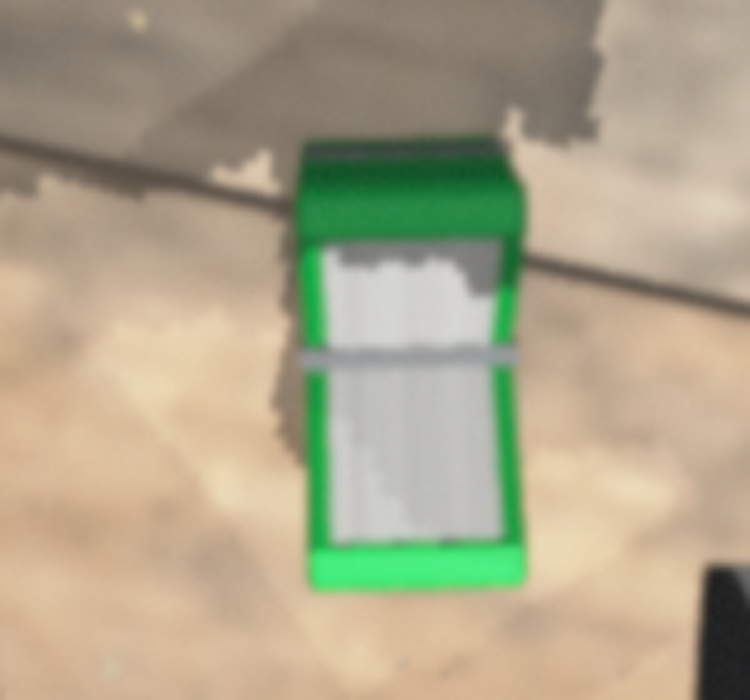

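Run:
```python
from h import *
c=cam("wrist"); s,p,R=pose()
uv=[(312,287.6),(354.8,286.8),(310.6,207),(354.4,206.4)]
P=ray(c,uv,.044); print(P.round(4)); m=P.mean(0); print("ctr",m.round(4),"d",((m-p)*1e3).round(1))
for v in (P[1]-P[0],P[3]-P[2]): print(np.linalg.norm(v),np.degrees(np.arctan2(v[1],v[0])))
for v in (P[2]-P[0],P[3]-P[1]): print(np.linalg.norm(v),np.degrees(np.arctan2(v[1],v[0]))-90)
```

```text
[[ 0.4041 -0.3718  0.044 ]
 [ 0.411  -0.3999  0.044 ]
 [ 0.4577 -0.359   0.044 ]
 [ 0.4642 -0.3861  0.044 ]]
ctr [ 0.4342 -0.3792  0.044 ] d [   2.8  -10.1 -102.7]
0.028918282969555096 -76.12970764872865
0.027812737534287837 -76.47258808679315
0.05508705214073124 -76.59930363704929
0.054922661141363203 -75.44685397209176
```

```bash
python3 -m jog '[[2,-10,-30,1,50],[2,-10,-75,1,50],[2,-10,-107,1,50],[2,-10,-117,1,50],[2,-10,-117,1,50],[2,-10,-117,1,0],[2,-10,-117,1,0],[2,-10,-117,1,0],[2,-10,-117,1,0],[2,-10,-100,1,0]]' 80
python3 - <<'E'
from h import *
s,p,R=pose(); print(s["time"],p,np.degrees(np.arctan2(R[1,2],R[0,2])),s["wrist_force"],s["width"])
c=cam("wrist"); save(c,"w11",None,.7)
E
```

```text
time: 16.05
tool_pos: [0.4317, -0.3784, 0.0457]
tcp_rot: [-0.254, 2.097, -2.093]
wrist_force: [0.4, 0.9, -4.3]
width: 0.331
16.05 [ 0.43173898 -0.37840317  0.0457009 ] -76.26734174788123 [ 0.36031419  0.88818567 -4.28243182] 0.33088824936390115
```

View pics/w11.png

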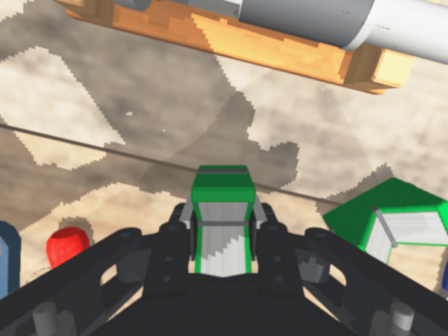

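```bash
python3 -m jog '[[0,0,50,0,0],[0,20,105,0,0],[10,65,130,-2,0],[20,120,130,-4,0],[30,175,130,-6,0],[42,230,130,-6,0],[54,285,130,-6,0],[66,340,130,-6,0],[79,375,130,-6,0],[79,385,110,-6,0]]' 80
python3 -m jog '[[0,0,-20,0,0],[0,0,-50,0,0],[0,0,-50,0,0],[0,0,-50,0,0],[0,0,-50,0,0],[0,0,-50,0,0],[0,0,-50,0,0],[0,0,-50,0,0],[0,0,-50,0,0],[0,0,-50,0,0]]' 80
python3 - <<'E'
from h import *
s,p,R=pose(); print(s["time"],p,np.degrees(np.arctan2(R[1,2],R[0,2])),s["wrist_force"],s["width"])
c=cam("wrist"); save(c,"w12"); save(c,"w12c",(220,170,420,300),4)
E
```

```text
time: 17.35
tool_pos: [0.5142, 0.0078, 0.1584]
tcp_rot: [-0.142, 2.147, -2.148]
wrist_force: [0.3, -0.6, -3.8]
width: 0.336
time: 18.6
tool_pos: [0.5118, 0.0056, 0.1062]
tcp_rot: [-0.145, 2.152, -2.152]
wrist_force: [-0.1, -0.7, -4.1]
width: 0.332
18.6 [0.51180581 0.00564184 0.10621025] -82.27473771874786 [-0.05021648 -0.71344096 -4.06687859] 0.33170042246363546
```

View pics/w12.png

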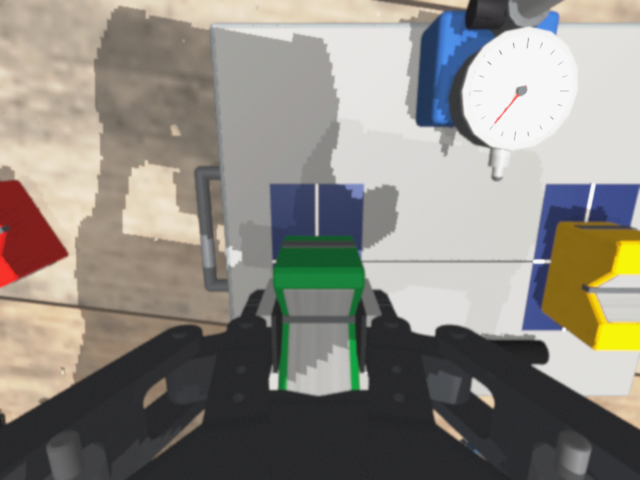

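View pics/w12c.png

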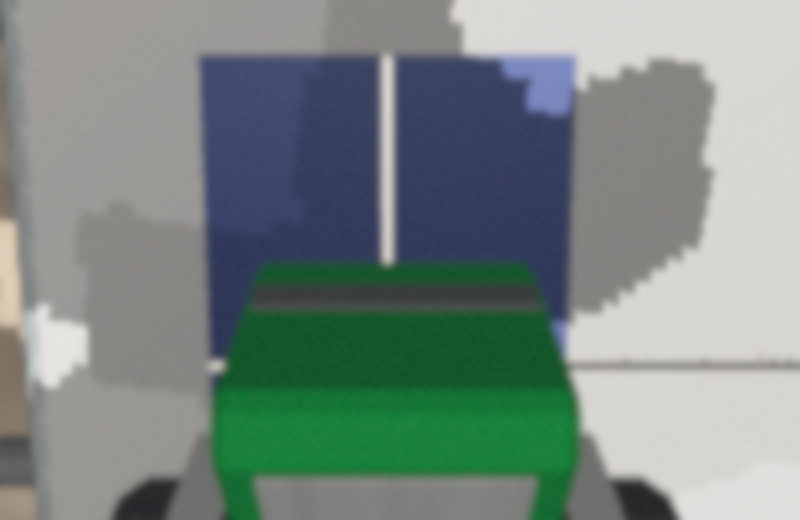

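Run:
```python
from h import *
c=cam("wrist"); s,p,R=pose()
cr=ray(c,[[317,261.5],[590,261.5]],.03); print(cr.round(4))
for n,uv,z in [("base",((285.7,235.5),(351.2,235.5)),.077),("top",((273.2,267),(364.2,267)),.121)]:
    P=ray(c,uv,z); d=P.mean(0)-cr[0]; print(n,np.linalg.norm(P[1]-P[0]),(d[:2]@XD*1e3).round(1)-28,(d[:2]@YD*1e3).round(1))
d=p-cr[0]; print(d[:2]@XD*1e3,d[:2]@YD*1e3)
```

```text
[[ 0.5121  0.0057  0.03  ]
 [ 0.5334 -0.1519  0.03  ]]
base 0.028285241744238444 -0.10000000000000142 -0.8
top 0.028153691776672252 1.3000000000000007 -0.9
-0.3062699038111721 0.029873700210726953
```

```bash
python3 -m jog '[[-2,1,-20,0,0],[-2,1,-36,0,0],[-2,1,-43,0,0],[-2,1,-45,0,0],[-2,1,-46,0,0],[-2,1,-46,0,0],[-2,1,-46,0,40],[-2,1,-46,0,45],[-2,1,-46,0,45],[-2,1,-30,0,45]]' 80
python3 -m jog '[[0,0,30,0,45],[0,-20,80,0,60],[0,-60,90,0,60],[0,-80,90,0,60],[0,-80,90,0,60],[0,-80,90,0,60],[0,-80,90,0,60],[0,-80,90,0,60],[0,-80,90,0,60],[0,-80,90,0,60]]' 80
python3 - <<'E'
from h import *
s,p,R=pose(); print(s["time"],p,np.degrees(np.arctan2(R[1,2],R[0,2])),s["wrist_force"],s["width"])
c=cam("wrist"); save(c,"w13"); save(c,"w13c",(180,150,480,320),2.6)
E
```

```text
time: 19.95
tool_pos: [0.5087, 0.0067, 0.0758]
tcp_rot: [-0.148, 2.153, -2.153]
wrist_force: [-0.7, -0.8, 0.5]
width: 0.53
time: 21.2
tool_pos: [0.5098, -0.0731, 0.1661]
tcp_rot: [-0.146, 2.152, -2.151]
wrist_force: [0.5, 0.0, 0.6]
width: 0.702
21.2 [ 0.50984843 -0.07314026  0.16614664] -82.25293858928684 [0.48283595 0.0434428  0.56207566] 0.7017820338852817
```

View pics/w13.png

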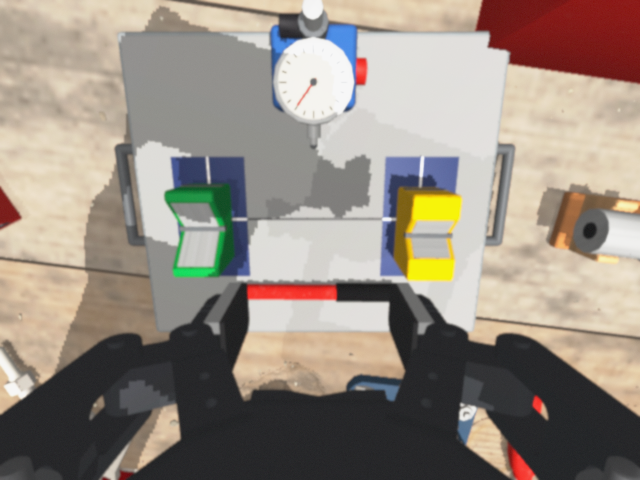

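View pics/w13c.png

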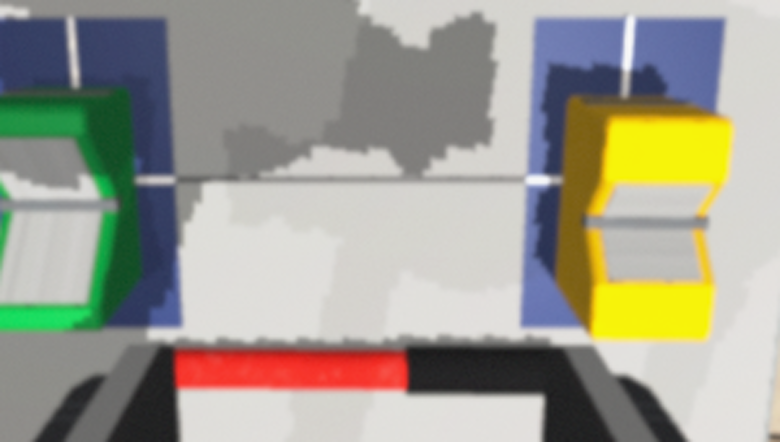

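Run:
```python
from h import *
c=cam("wrist"); save(c,"w14g",(150,150,260,290),5)
```

```text
(no output)
```

View pics/w14g.png

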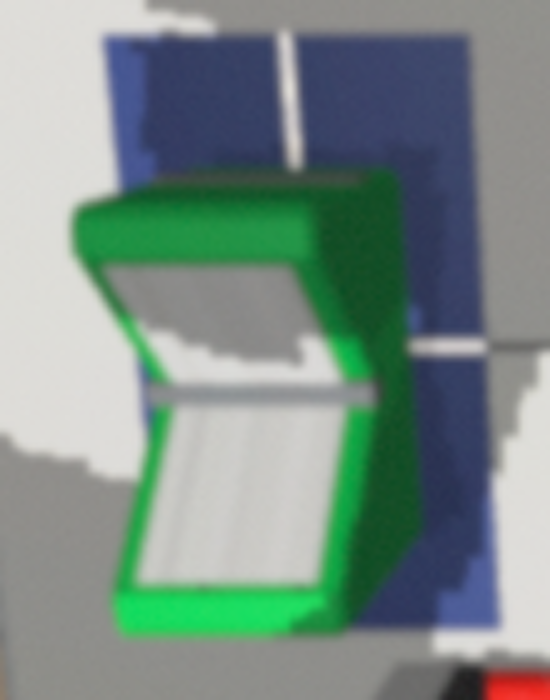

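Run:
```python
from h import *
c=cam("wrist"); s,p,R=pose()
# crosses: intersect
def li(a,b,row): return (a[0]+(b[0]-a[0])*(row-a[1])/(b[1]-a[1]),row)
L=li((206.6,157),(209.4,184),219); Rr=li((630/2.6+180,16/2.6+150),(625/2.6+180,95/2.6+150),219.3)
cr=ray(c,[L,Rr],.03); print(L,Rr,cr.round(4),np.linalg.norm(cr[0]-cr[1])); v=cr[0]-cr[1]; print(np.degrees(np.arctan2(v[1],v[0])))
for n,uv,k in [("green",[(165,191.6),(212.4,190.6),(173.6,276.6),(218.4,276.4)],0),("yellow",[(414.6,195.4),(462,196),(407.7,279.6),(452.3,280)],1)]:
    P=ray(c,uv,.074); d=P.mean(0)-cr[k]; e=P[0]+P[1]-P[2]-P[3]
    print(n,d[:2]@XD*1e3,d[:2]@YD*1e3,"yaw x",np.degrees(np.arctan2(e[1],e[0])))
V=ray(c,[(180,228.4),(225.4,229)],.050).mean(0)-cr[0]; print("gV",V[:2]@XD*1e3)
V=ray(c,[(586/2.6+180,220/2.6+150),(708/2.6+180,222/2.6+150)],.059).mean(0)-cr[1]; print("yV",V[:2]@XD*1e3)
```

```text
(213.02962962962965, 219) (418.31110029211294, 219.3) [[ 0.5124  0.0047  0.03  ]
 [ 0.5324 -0.1456  0.03  ]] 0.15161248202920932
97.6000740520058
green -0.9226074590412141 0.006192189898595461 yaw x 7.093947866652071
yellow -3.202136819008783 2.186370874752295 yaw x 7.141342892357118
gV -2.5600657410773207
yV -4.4634975129165095
```

Run:
```python
from h import *
c=cam("top"); save(c,"t5",(380,195,500,250),6)
s,p,R=pose()
P=ray(c,[(395,224),(478,224.4)],.045); v=P[0]-P[1]; print(P.round(4),np.linalg.norm(v),np.degrees(np.arctan2(v[1],v[0])))
g=P.mean(0)+.017*v/np.linalg.norm(v); print(g,(g-p)*1e3)
```

```text
[[ 0.5441 -0.2616  0.045 ]
 [ 0.546  -0.4624  0.045 ]] 0.2008374006163523 90.54840769338249
[ 0.54487093 -0.34502441  0.045     ] [  34.99999232 -271.65871338 -121.24434246]
```

View pics/t5.png

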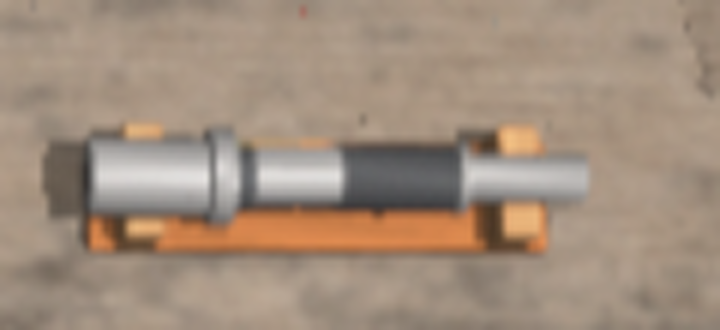

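```bash
python3 -m jog '[[4,-30,20,10,60],[8,-65,30,20,60],[12,-100,30,30,60],[16,-135,30,40,60],[20,-170,30,50,60],[25,-205,30,60,60],[30,-240,20,70,60],[35,-272,10,80,60],[35,-272,0,83,60],[35,-272,-10,83,60]]' 80
python3 -m jog '[[0,0,-10,0,60],[0,0,-10,0,60],[0,0,-10,0,60],[0,0,-10,0,60],[0,0,-10,0,60],[0,0,-10,0,60],[0,0,-10,0,60],[0,0,-10,0,60],[0,0,-10,0,60],[0,0,-10,0,60]]' 100
python3 - <<'E'
from h import *
s,p,R=pose(); print(s["time"],p,np.degrees(np.arctan2(R[1,2],R[0,2])),s["wrist_force"],s["width"])
c=cam("wrist"); save(c,"w15"); print(proj(c,[[p[0],p[1],.045],[p[0],p[1],0.056]]))
E
```

```text
time: 22.65
tool_pos: [0.5447, -0.3459, 0.1556]
tcp_rot: [-1.214, 1.201, -1.201]
wrist_force: [-0.6, 0.1, 0.4]
width: 0.701
time: 23.9
tool_pos: [0.5449, -0.3454, 0.1462]
tcp_rot: [-1.215, 1.2, -1.2]
wrist_force: [0.1, -0.2, 0.2]
width: 0.7
23.9 [ 0.54485866 -0.34537289  0.14622308] 0.7209907168703763 [ 0.10321097 -0.24415399  0.23849704] 0.7003975416614464
[[316.88520172 247.06378901]
 [316.81128725 252.10986089]]
```

View pics/w15.png

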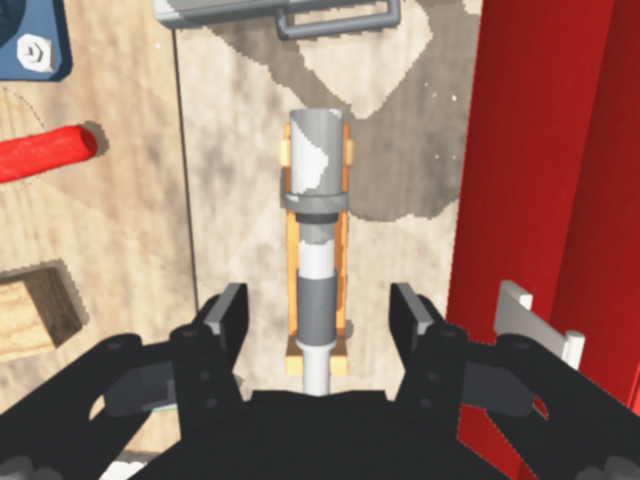

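Run:
```python
from h import *
c=cam("wrist"); s,p,R=pose(); save(c,"w15c",(260,95,380,400),2)
for r,z in [(110,.061),(212,.061),(216,.056),(240,.056),(275,.056),(343,.059)]: print(r,((ray(c,(317,r),z)[0]-p)*1e3).round(1))
```

```text
110 [ -0.8  82.6 -85.3]
212 [ -0.2  26.2 -85.3]
216 [ -0.1  22.8 -90.3]
240 [  0.    7.8 -90.3]
275 [  0.3 -15.1 -90.3]
343 [  0.8 -61.6 -87.3]
```

View pics/w15c.png

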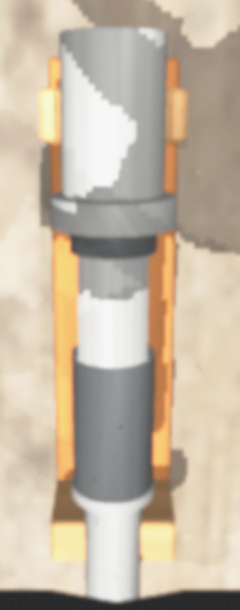

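```bash
python3 -m jog '[[0,2,-40,0,50],[0,2,-75,0,50],[0,2,-92,0,50],[0,2,-95,0,50],[0,2,-95,0,0],[0,2,-95,0,0],[0,2,-95,0,0],[0,2,-95,0,0],[0,2,-90,0,0],[0,2,-80,0,0]]' 110
python3 - <<'E'
from h import *
s,p,R=pose(); print(s["time"],p,np.degrees(np.arctan2(R[1,2],R[0,2])),s["wrist_force"],s["torque"],s["width"])
c=cam("wrist"); save(c,"w16")
E
```

```text
time: 25.25
tool_pos: [0.5443, -0.3428, 0.0659]
tcp_rot: [-1.215, 1.201, -1.199]
wrist_force: [0.3, 0.4, -8.1]
width: 0.236
25.25 [ 0.54426224 -0.3427631   0.06590581] 0.7185342605784107 [ 0.267237    0.4128266  -8.10709287] [-0.04829097 -0.01214681  0.0319809 ] 0.23633525487370843
```

View pics/w16.png

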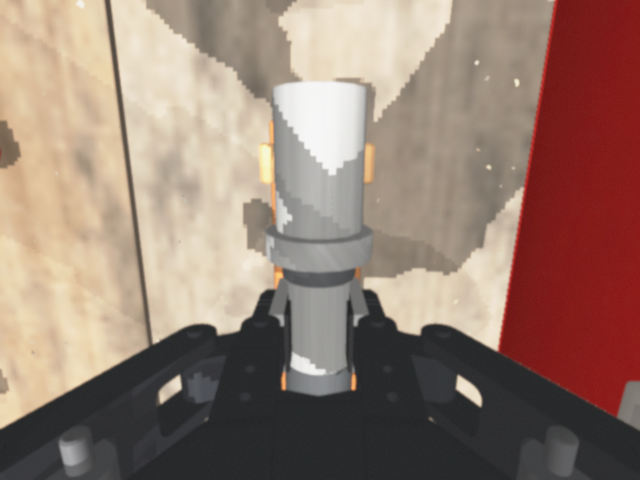

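Run:
```python
from h import *
c=cam("wrist"); s,p,R=pose()
za=p[2]-.006
for n,uv,z,y in [("end top",(319,84),za+.016,100),("collar outer top",(319,229),za+.020,52),("collar near top",(319,262),za+.018,42)]:
    d=ray(c,uv,z)[0]-p; print(n,(d*1e3).round(1),"TCP at shaft y",y-d[1]*1e3)
```

```text
end top [-0.4 81.5 10. ] TCP at shaft y 18.501469602465974
collar outer top [ 0.1 40.2 14. ] TCP at shaft y 11.787691053602174
collar near top [ 0.3 29.  12. ] TCP at shaft y 13.024832051358477
```

```bash
python3 -m jog '[[0,0,50,0,0],[0,0,100,0,0],[0,30,124,0,0],[-4,75,124,1,0],[-8,120,124,3,0],[-12,165,124,5,0],[-17,210,124,6,0],[-22,250,124,6.5,0],[-26,280,124,6.5,0],[-26,289,124,6.5,0]]' 110
python3 -m jog '[[0,0,-20,0,0],[0,0,-50,0,0],[0,0,-70,0,0],[0,0,-74,0,0],[0,0,-74,0,0],[0,0,-74,0,0],[0,0,-74,0,0],[0,0,-74,0,0],[0,0,-74,0,0],[0,0,-74,0,0]]' 110
python3 - <<'E'
from h import *
s,p,R=pose(); print(s["time"],p,np.degrees(np.arctan2(R[1,2],R[0,2])),s["wrist_force"],s["torque"],s["width"])
c=cam("wrist"); save(c,"w17"); c=cam("top"); save(c,"t6",(240,170,400,290),5); c=cam("scene"); save(c,"s6",(260,190,400,290),5)
E
```

```text
time: 26.6
tool_pos: [0.5182, -0.0525, 0.1901]
tcp_rot: [-1.267, 1.114, -1.114]
wrist_force: [-0.3, 0.1, -6.6]
width: 0.235
time: 27.85
tool_pos: [0.5189, -0.0544, 0.1163]
tcp_rot: [-1.266, 1.116, -1.116]
wrist_force: [0.5, 0.1, -7.2]
width: 0.236
27.85 [ 0.51885058 -0.0543795   0.11632071] 7.224347202001567 [ 0.45255166  0.1077827  -7.16606337] [0.03005744 0.00468708 0.03849139] 0.23591055035900416
```

View pics/w17.png

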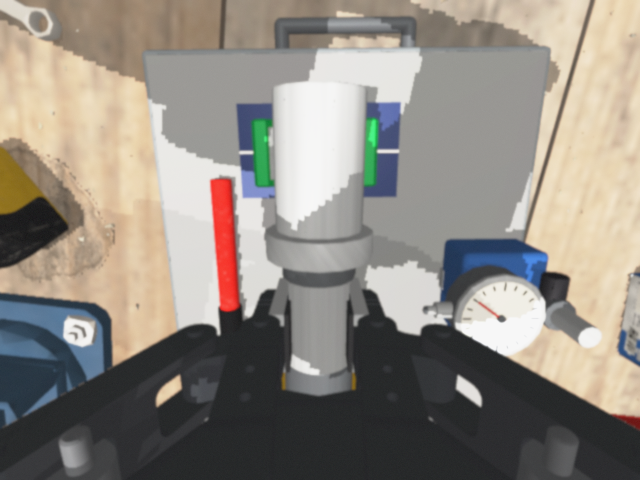

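View pics/t6.png

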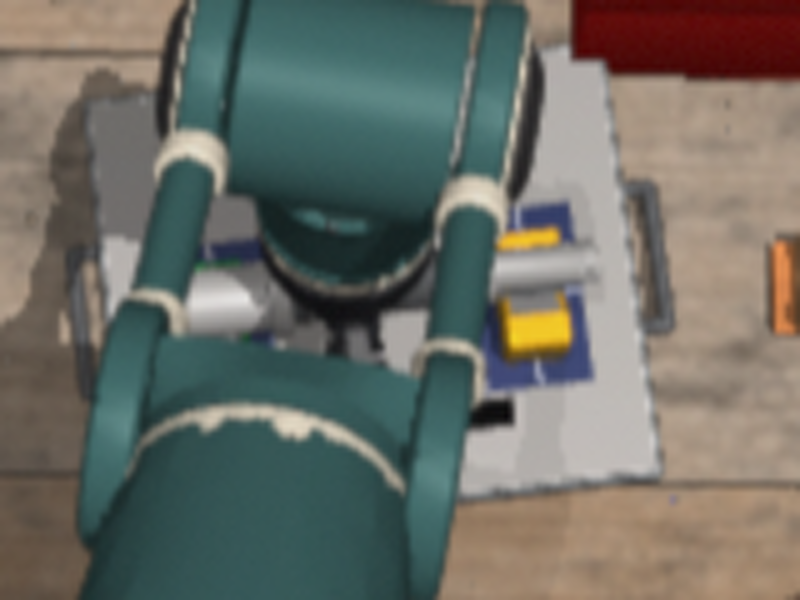

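View pics/s6.png

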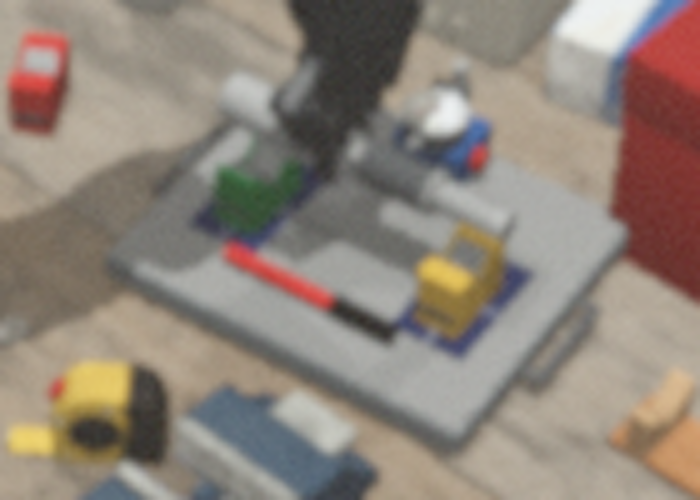

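Run:
```python
from h import *
c=cam("top"); M=np.array([.5226,-.0692])
for n,uv,z in [("thin end",(598/5+240,263/5+170),.110),("thin shaft mid",(540/5+240,267/5+170),.112),("thick axis",(222/5+240,300/5+170),.112)]:
    d=ray(c,uv,z)[0][:2]-M; print(n,(d@XD*1e3).round(1),(d@YD*1e3).round(1))
c=cam("wrist"); s,p,R=pose(); za=p[2]-.006
for n,uv,z in [("end top",(320,86),za+.016),("gL",(253,150),.074),("gR",(383,150),.074),("yend",(0,0),.03)]:
    d=ray(c,uv,z)[0][:2]-M; print(n,(d@XD*1e3).round(1),(d@YD*1e3).round(1))
# axis line of thick journal at silhouettes
for r in (110,200):
    d=ray(c,(319.5,r),za+.016)[0][:2]-M; print(r,d@XD*1e3,d@YD*1e3)
for n,uv in [("gfar",(320,119)),("gnear",(320,187))]:
    d=ray(c,uv,.074)[0][:2]-M; print(n,d@YD*1e3)
```

```text
thin end -4.0 -101.6
thin shaft mid -3.1 -74.6
thick axis -0.8 72.6
end top 0.4 95.7
gL -29.1 77.6
gR 28.3 77.0
yend -161.5 152.1
110 0.20325761782833 89.30342921059248
200 -0.02798344094915794 63.18416023582081
gfar 90.25189205057325
gnear 60.99452347552163
```

```bash
python3 -m jog '[[0,2,-10,0,0],[0,2,-20,0,0],[0,2,-26,0,0],[0,2,-29,0,0],[0,2,-31,0,0],[0,2,-32,0,0],[0,2,-33,0,0],[0,2,-34,0,0],[0,2,-34,0,0],[0,2,-34,0,0]]' 110
python3 - <<'E'
from h import *
s,p,R=pose(); print(s["time"],p,s["wrist_force"],s["torque"],s["width"])
c=cam("wrist"); save(c,"w18",None,.6); c=cam("scene"); save(c,"s7",(260,190,400,290),5)
E
```

```text
time: 29.35
tool_pos: [0.519, -0.0523, 0.0847]
tcp_rot: [-1.266, 1.116, -1.116]
wrist_force: [-9.0, 1.4, 10.5]
width: 0.236
29.35 [ 0.51904666 -0.05232923  0.08467788] [-9.01153318  1.44753554 10.46446943] [ 0.08094113  1.21460962 -0.08657113] 0.23557734459447438
```

View pics/s7.png

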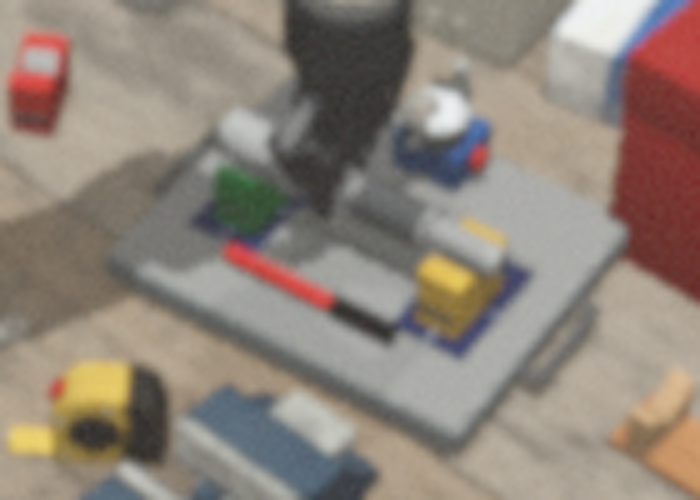

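View pics/w18.png

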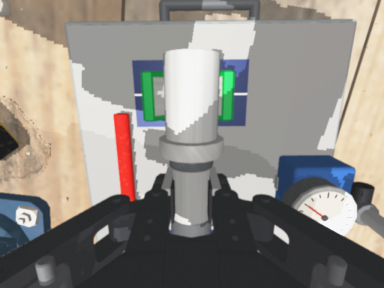

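```bash
python3 -m jog '[[0,0,1,0,0],[-1,0,2,0,0],[-2,0,2,0,0],[-3,0,2,0,0],[-3,0,1,0,0],[-3,0,0,0,0],[-3,0,0,0,0],[-3,0,0,0,0],[-3,0,0,0,0],[-3,0,0,0,0]]' 110
python3 - <<'E'
from h import *
s,p,R=pose(); print(s["time"],p,s["wrist_force"],s["torque"],s["width"])
c=cam("wrist"); save(c,"w19",None,1)
E
```

```text
time: 30.7
tool_pos: [0.5163, -0.0524, 0.0826]
tcp_rot: [-1.265, 1.115, -1.116]
wrist_force: [0.7, 1.3, -3.3]
width: 0.239
30.7 [ 0.51632581 -0.05237387  0.08259085] [ 0.67693738  1.29443719 -3.3369864 ] [ 0.12373611 -0.17409409 -0.12335807] 0.23931097984094918
```

View pics/w19.png

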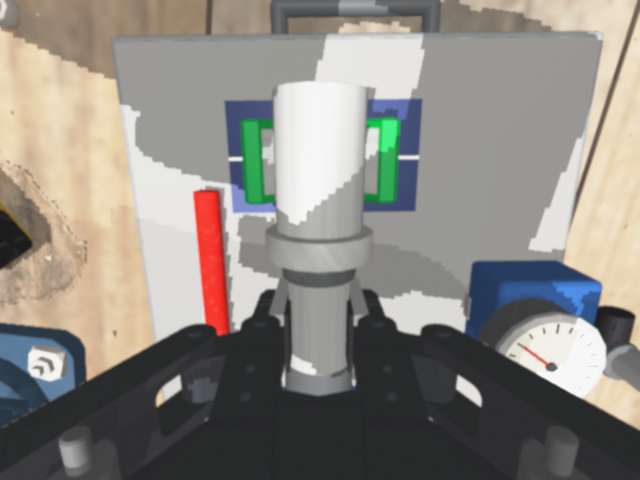

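```bash
python3 -m jog '[[0,0,-0.5,0,0],[0,0,-1,0,0],[0,0,-1,0,0],[0,0,-1,0,0],[0,0,-1,0,0],[0,0,-1,0,0],[0,0,-1,0,0],[0,0,-1,0,0],[0,0,-1,0,0],[0,0,-1,0,0]]' 110
python3 - <<'E'
from h import *
s,p,R=pose(); print(s["time"],p,s["wrist_force"],s["torque"],s["width"])
E
```

```text
time: 32.0
tool_pos: [0.5165, -0.0524, 0.0824]
tcp_rot: [-1.265, 1.115, -1.117]
wrist_force: [-1.2, 1.7, 4.5]
width: 0.235
32.0 [ 0.51648276 -0.0523576   0.0823969 ] [-1.20228211  1.71288914  4.48656894] [ 0.21073017  0.27512131 -0.25914486] 0.23527856283616727
```

```bash
python3 -m jog '[[0,0,0,0,26],[0,0,0,0,30],[0,0,0,0,34],[0,0,0,0,36],[0,0,0,0,36],[0,0,0,0,36],[0,0,20,0,36],[0,0,50,0,36],[0,0,90,0,36],[0,0,110,0,36]]' 60
python3 - <<'E'
from h import *
s,p,R=pose(); print(s["time"],p,s["wrist_force"],s["torque"],s["width"])
c=cam("wrist"); save(c,"w20"); c=cam("scene"); save(c,"s8",(260,190,400,290),5)
E
```

```text
time: 33.25
tool_pos: [0.5171, -0.0526, 0.1938]
tcp_rot: [-1.264, 1.113, -1.118]
wrist_force: [0.2, -0.7, 0.7]
width: 0.423
33.25 [ 0.51705171 -0.05257146  0.19384832] [ 0.19566974 -0.66797571  0.73368219] [ 0.02806179 -0.00107564  0.01357092] 0.4227291699036859
```

View pics/w20.png

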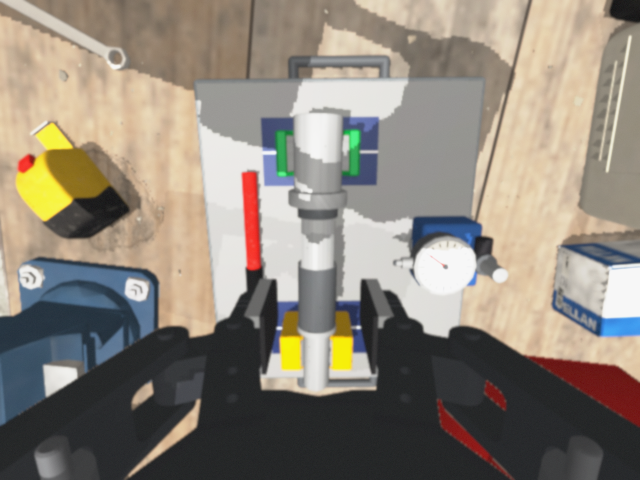

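View pics/s8.png

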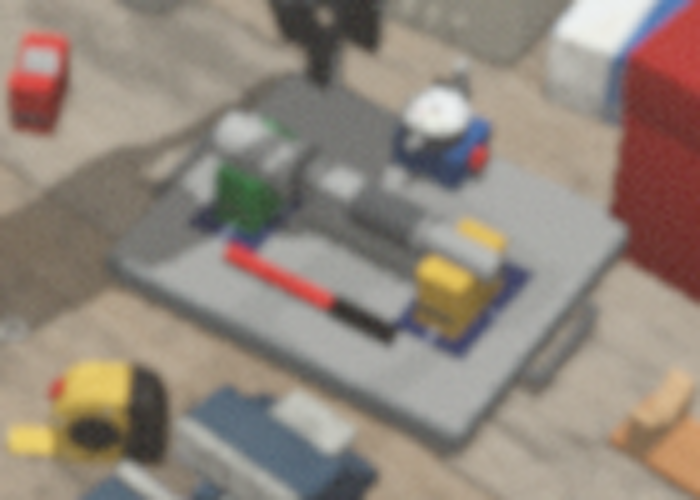

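```bash
python3 -m jog '[[0,0,40,0,36],[-10,0,60,-10,36],[-20,0,60,-20,36],[-30,0,60,-30,36],[-40,0,60,-40,36],[-50,0,60,-50,36],[-60,-10,60,-60,36],[-70,-20,60,-70,36],[-80,-20,60,-80,36],[-80,-20,60,-90,36]]' 60
python3 - <<'E'
from h import *
s,p,R=pose(); print(s["time"],p)
c=cam("wrist"); save(c,"w21"); c=cam("top"); save(c,"t8",(240,170,400,290),5)
E
```

```text
time: 34.6
tool_pos: [0.4346, -0.0724, 0.2496]
tcp_rot: [-0.132, 2.161, -2.16]
wrist_force: [0.4, 0.8, -0.1]
width: 0.421
34.6 [ 0.43455334 -0.07235034  0.24958527]
```

View pics/w21.png

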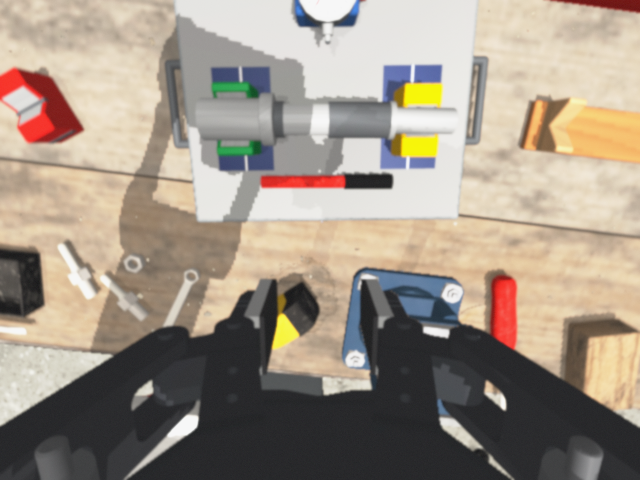

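View pics/t8.png

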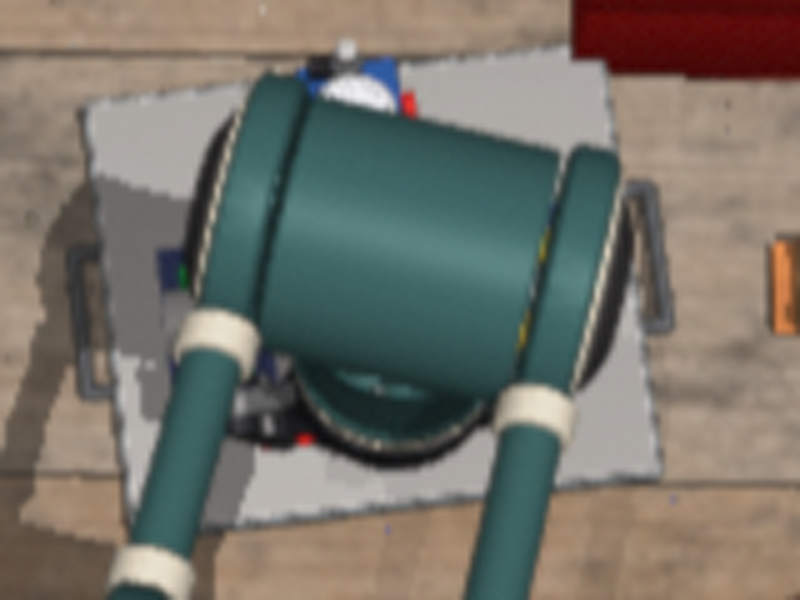

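```bash
python3 - <<'E'
from h import *
c=cam("wrist"); save(c,"w21c",(180,50,480,210),2.6)
E
python3 -m jog '[[0,50,0,0,36],[0,100,0,0,36],[0,150,0,0,36],[0,200,0,0,36],[0,250,0,0,36],[0,300,0,0,36],[0,340,0,0,36],[0,340,0,0,36],[0,340,0,0,36],[0,340,0,0,36]]' 60
python3 - <<'E'
from h import *
c=cam("top"); save(c,"t9",(240,170,400,290),5); c=cam("scene"); save(c,"s9",(260,190,400,290),5)
E
```

```text
time: 36.0
tool_pos: [0.4359, 0.2665, 0.2509]
tcp_rot: [-0.136, 2.156, -2.157]
wrist_force: [-0.6, 0.4, 0.4]
width: 0.422
```

View pics/w21c.png

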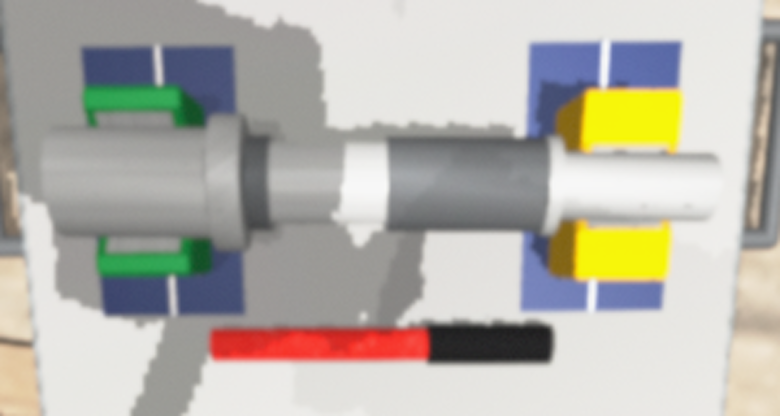

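View pics/t9.png

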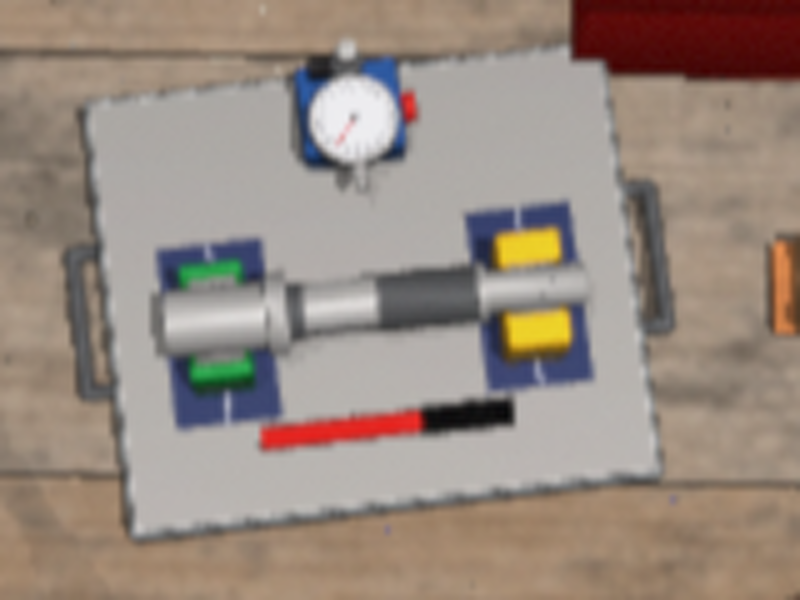

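View pics/s9.png

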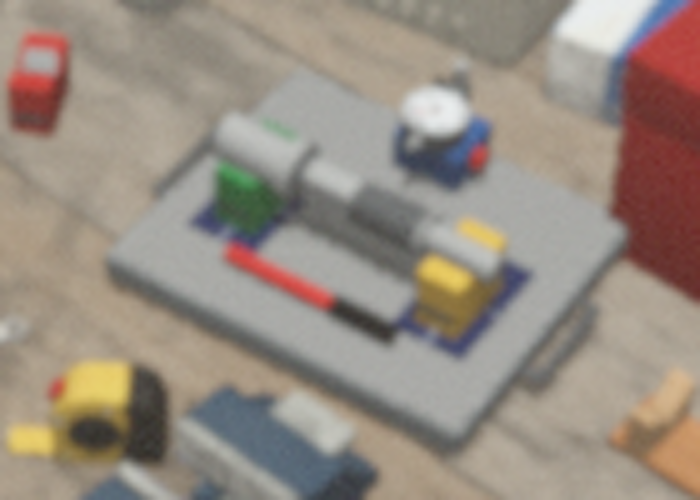

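Run:
```python
from h import *
c=cam("top"); M=np.array([.5233,-.0674])
def pl(u,v,z):
    d=ray(c,(u/5+240,v/5+170),z)[0][:2]-M; return np.array([d@XD*1e3-15,d@YD*1e3]).round(1)
for n,a in [("thick end ctr",(163,322,.078)),("thin end ctr",(588,283,.075)),("thick axis",(215,318,.091)),("thin axis",(535,287,.085)),
 ("g farL",(180,267,.074)),("g farR",(243,262,.074)),("g nearL",(191,382,.074)),("g nearR",(254,376,.074)),
 ("y farL",(494,234,.074)),("y farR",(558,228,.074)),("y nearL",(504,345,.074)),("y nearR",(571,340,.074)),
 ("m L",(261,438,.045)),("m R",(514,410,.045))]: print(n,pl(*a))
c0=cam("scene"); 
for n,uv in [("thick",(237/5+260,133/5+190))]: pass
# same check in wrist-independent way: heights by two views (top & scene) for the ends
def tri(uv1,c1,uv2,c2):
    A=[];b=[]
    for uv,c in((uv1,c1),(uv2,c2)):
        P=np.array([[c["fx"],0,c["cx"]],[0,c["fy"],c["cy"]],[0,0,1]])@np.c_[c["R"],c["t"]]
        A+=[uv[0]*P[2]-P[0],uv[1]*P[2]-P[1]]
    return cv2.triangulatePoints
```

```text
thick end ctr [-17. 100.]
thin end ctr [ -21.9 -101.3]
thick axis [-20.6  75.4]
thin axis [-22.8 -75.2]
g farL [ 9.2 89.2]
g farR [ 8.  59.4]
g nearL [-46.3  90.3]
g nearR [-47.   60.6]
y farL [  7.2 -60.3]
y farR [  6.4 -90.9]
y nearL [-46.5 -58.1]
y nearR [-47.9 -89.7]
m L [-72.2  60.8]
m R [-73.3 -61. ]
```

Run:
```python
from h import *
c=cam("scene"); M=np.array([.5229,-.0684]); 
def W(x,y,z): q=M+XD*(x+15)/1e3+YD*y/1e3; return [q[0],q[1],z]
pts=[W(-18.5,99.5,.091),W(-19.5,-100.5,.085),W(-18.5,52,.095),W(-19,42,.095),W(-19.5,-52,.089),W(-19,99.5,.075),W(-19.5,-100.5,.075),W(-19.5,-100.5,.065)]
uv=proj(c,pts); im=cv2.resize(c["pixels"][200:270,295:375,::-1],None,fx=9,fy=8.5,interpolation=cv2.INTER_CUBIC)
for u,v in uv: cv2.circle(im,(int((u-295+.5)*9),int((v-200+.5)*8.5)),3,(0,0,255),-1)
cv2.imwrite("pics/s10.png",im); print(uv.round(1))
```

```text
[[305.  212.2]
 [360.  240. ]
 [317.6 217.2]
 [320.2 218.6]
 [346.1 232.4]
 [304.9 216.1]
 [359.7 242.3]
 [359.5 244.7]]
```

View pics/s10.png

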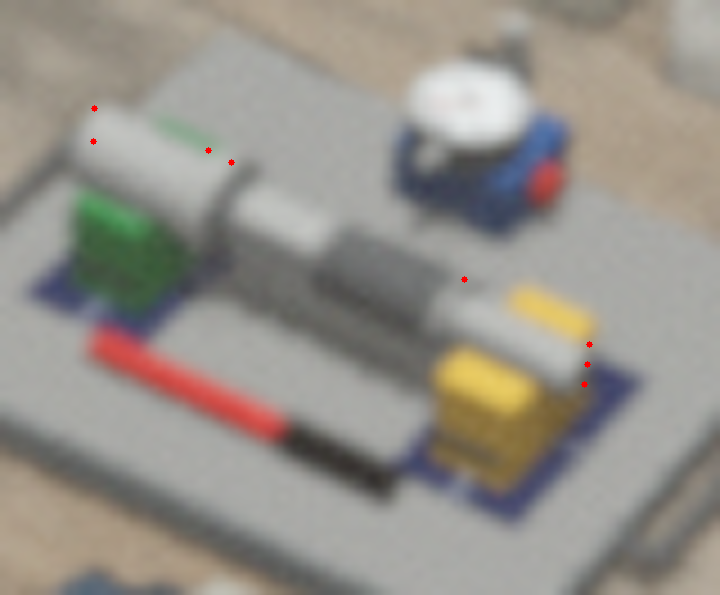

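Run:
```python
from h import *
s,p,R=pose(); print(s["time"],s["wrist_force"],bot.finish_job())
```

```text
the job is handed in; nothing more can be done
36.25 [ 0.29727946  0.42905592 -0.4220709 ] None
```

The job is handed in at 36 s on the robot's clock, with everything placed as asked. The hand-in reports no verdict.

**What I did**
- I laid the marker about 58 mm in front of the scribed line, level with the middle of the shaft and parallel to it.
- The yellow block went on the right cross and the green block (the one nearest the base) on the left cross.
- I then laid the shaft in the two Vs, thick end left, and drew the arm clear. I never steered the arm near the dial gauge.

**Last checks from the top camera, plate frame**

| Item | x (mm) | y (mm) | Allowed |
|---|---|---|---|
| Green block | about -19 | +75 | x -25 to -5, y 66 to 86 |
| Yellow block | about -20 | -75 | x -25 to -5, y -86 to -66 |
| Shaft middle | about -20 | -1 | x -25 to -5, y -12 to 12 |
| Marker middle | about -73 | 0 | x -105 to -50, y -45 to 45 |

- **Blocks square:** both are within about 0.03 rad of the plate.
- **Shaft seating:** in the scene view, the points expected for a level, seated shaft match to about 1 pixel (2 to 3 mm). That picture is blurry, so I did not measure level any more finely.

**What disagreed or went wrong**
- **Blocks in x:** the wrist camera, before the shaft was laid, put the green block at -16 mm and the yellow at -18 mm. The top camera, afterwards, reads them 2 to 3 mm further forward. Both are inside the limit, but the top camera's figures are the nearer to it.
- **Laying the shaft:** on the first try it touched the rear side of the Vs with about 18 N. I moved it 3 mm forward and it then settled with only small side forces. This may have shifted the blocks slightly.

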